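# Hook up a blower's brake spring and check the fan wheel runs free

## Robot

A 6-joint arm with a two-finger parallel gripper is mounted at the origin on the work surface. World frame = base frame: x ahead of the robot, y to its left, z up, the work surface at z = 0. Lengths are in m, angles in rad, forces in N, time in s.
With the tool pointing down it reaches from about 0.425 to 0.95 m from the base axis. Payload 3.5 kg.
Tool frame: the origin (TCP) lies midway between the tips of the shut fingers; the grasp point (between the pads) lies 19 mm behind it; z points along the fingers, y is the line along which they close (so a half turn about z gives the same grasp; the last joint's range is limited). The gripper opens to 85 mm and grips with 20 to 120 N. Pads are 22 mm wide; open, the fingers measure 114 mm over their backs; the gripper's body (76 mm by 85 mm) begins 54 mm behind the grasp point. The pads swing forward as they close: fully open they stand 13 mm farther back than shut.
Start: joints at [0.985, 0.286, 1.577, -0, 1.279, -0.15], TCP at [0.285, 0.612, 0.211] pointing down, gripper open.
Joint ranges: [-2.77, 2.77], [-0.9, 2.22], [0.21, 2.48], [-1.53, 4.67], [0.24, 2.81], [-2.84, 2.84]. Speed limits (rad/s): [2.79, 2.79, 3.14, 3.14, 3.14, 3.14].

## Interface

Orientations are given as a unit quaternion [x, y, z, w].
In Python, from workcell import * gives the robot as it stands.
- The arm moves only by the tool arm_command, never from a script. Its argument "plan" is a list of rows, each a list of 7 numbers: the shift along the tool's x, y, z in mm, then the turn, a rotation vector about the tool's x, y, z in rad, then the closure, from -1 (fully open) to 1 (shut). In form: [[tx, ty, tz, ax, ay, az, grip], ...]. A call has 1 to 8 rows; each row shifts and turns the commanded pose from where the row before left it, along the tool's axes as they then stand; what a row does not reach is not made up. A row lasts 1/12 s, in which the tool goes at most 41.7 mm and 7.16 degrees, less where a joint would pass 70% of its speed; a pose out of reach is approached as far as the arm can. A call with a gripper value outside its range is refused whole. The fingers move at their own pace and stop on an object; the grip force is fixed at half the most. Time passes only in rows, so rows that do not move let the fingers close. It gives the time, the measured TCP pose, the force, the opening and the grip force at its end, in the units of the state.
- sense(): the state, without advancing time (a new reading comes with each control period).
- read_camera(name): name is "scene" or "top" or "wrist"; returns (picture, depth): 400x640x3 uint8, blue, green, red; 400x640 float32, m along the optical axis (not along the pixel's ray), 0 where there is no reading.
- calibration(name): a dict with "K" (3x3 intrinsics, pixels), "k1" (the pictures are not rectified: a ray, as slopes to the right and down, at radius r is drawn at 1 + k1 r^2 times it, then the intrinsics apply), "pose" (4x4, takes a point from camera to world coordinates). Camera axes: x right, y up, looking along -z (the intrinsics and any distortion apply to the point x, -y, -z); pixel columns grow to the right and rows downward; lengths in m; the calibration is good to about 2 mm. A picture is of the moment at which its call begins: read the wrist's pose just before it. calibration takes no time and is no camera call; for the wrist camera it gives the pose at the moment of the call.
- close_job(): hands the job in; it is judged then, once.
The state is a dict: "time": time; "q": joint angles; "dq": joint speeds; "joint_efforts": joint torques, N m; "tool_pos": TCP position; "tool_rot": TCP orientation; "wrist_force": force on the tool from outside, world axes, zero at the start; "ft_torque": the same for the moment, N m; "grip_width": finger opening in m; "grip_force": force on a finger pad.
Only numpy, scipy, OpenCV 4.12 (cv2) and the standard library are available. Lean on these libraries where they do the work, as an engineer would, in place of code of your own. Each camera call takes 0.05 s, during which the arm holds its last target. There are 200 camera calls.

## Task

The blower's brake spring hangs unhooked, so the shoe drags on the fan wheel: take the spring puller from its stand, put its tip through the eye at the spring's free end, stretch the spring past the anchor post and ease its hook onto the post, keeping your fingers off the spring. Stand the puller upright back in its stand and let go, then flick the fan wheel round with the fingertips and let it coast on by itself to check that it turns freely. Leave the spring hooked, the puller in its stand and the other things on the bench where they are.

Things in the scene. Friction and masses are not known exactly. Their poses are not given: they have to be found in the camera images.
- blower: Blower unit screwed to the bench: level grey base plate 240 mm (its x) by 370 mm (its y), 12 mm thick, in varying place and yaw; origin under it, midway in x, 170 mm from its +y end. Its -y points away from the robot, its -x to the robot's right. A brake lever (pivot x -100, y -20 mm; about 160 mm long along +x, top at 40 mm) lies beside the fan wheel and carries the spring's stud at its far end.
- tube_mid (a point): Middle of the frame tube's axis, 135 mm above the bench: a round grey tube, 22 mm thick, 340 mm long, along the blower's y at x +34 mm, on an upright at its +y end and an arm and upright to the +x side at its -y end (tops at 146 mm). It hangs beside and over the anchor post, so the puller must work leaning: handle leaned about 35 degrees (28 to 45) towards the blower's -x.
- post_mid (a point): Middle of the anchor post, at the spring's height (50 mm above the bench). A fixed upright steel pin, 8 mm thick, 13 mm head (top at 60 mm), 18 mm foot (up to 38 mm), at x +50, y -120 mm of the blower. Axes are the blower's. Pull the spring along the blower's -y, its hook passing the post on the post's -x side.
- eye (a point): Centre of the pull eye at the spring's free end: a flat level steel ring, hole 18 mm, wire 4 mm. The 17 mm thick spring stays level, 50 mm above the bench, and swings about the stud (x +50, y -32 mm of the blower once pulled). At the start it is swung 0.3 to 0.5 rad to the -x side. The point's -y points from stud to eye. A 6 mm shaft pulling on it stands 6 mm beyond its centre.
- hook_bend (a point): Where the post's axis lies in the hook when hooked; 18 mm from the eye, on the stud's side. The hook is a level U of 4 mm wire, 14 mm wide inside, open to the stud; shank on the -x side, free end on +x. With the hook 18 mm or more to the post's -x side, pull this point 14 mm (11 to 22) past the post along the blower's -y, move in +x into line, and let the spring draw it back.
- hook_end: The steel hook and pull eye at the spring's free end, as one piece; its origin moves with it and is on the stud's axis when slack.
- spring (a joint): Stretch of the spring, m: 0 slack, at most 0.05; about 0.020 when hooked on the post. The pull is 2 N at the start and 150 N/m more (5 N hooked, 7 N at 34 mm).
- brake_lever (a joint): Angle of the brake lever, rad: 0 with the rubber shoe against the wheel's rim, 0.08 when pulled fully off. A light spring holds it at 0; pulling the eye first swings the lever (12 mm at the stud), then stretches the spring.
- puller_grip (a point): Centre of the puller's handle: an upright black square bar 22 by 22 mm, 60 mm long; z axis up along it, x and y normal to the flats. A 27 mm square collar lies 30 to 34 mm below this point, then a straight round steel shaft, 6 mm thick, with a 7 mm ball end; its very tip is 122 mm from this point along -z. Mass about 0.12 kg.
- puller_tip (a point): The very tip of the puller's shaft (end of the ball).
- puller: The spring puller as a whole; its origin is at its tip, z up the shaft.
- stand_mouth (a point): Centre of the mouth of the puller's stand, 100 mm above the bench: a fixed dark steel tube, 34 mm outside, 17 mm bore, on a 75 mm square foot. The puller stands in it upright with the underside of its collar on the rim (tip 88 mm below the mouth, handle centre 34 mm above it).
- wheel_center (a point): Point on the fan wheel's upright axis at the top of its disc, 36 mm above the bench (x -20, y +61.5 mm of the blower). Bare aluminium disc, 140 mm across, with a 32 mm hub (spindle top at 68 mm above the bench) and four thin upright radial vanes, 90 degrees apart, 22 to 66 mm from the axis, tops 66 mm above the bench. The point's x axis runs along one vane.
- wheel_axle (a joint): Turn of the fan wheel, rad, anticlockwise seen from above, without limit; at 0 one vane points along the blower's +x. With the shoe off it coasts for a few seconds.
- wheel: The fan wheel's disc and vanes; origin on its axis at the bench's height.
- cup: Steel cup, 68 mm wide, 85 mm high; leave alone. Origin under its centre.
- capacitor: Aluminium motor capacitor, 38 mm across, 45 mm high, standing on the base plate; leave alone. Origin under its centre.
- valve: White plastic ball valve with a flat red handle, about 75 mm long, 58 mm high; leave alone.
- screwdriver: Screwdriver lying on the bench; leave alone.
- wrench: Spanner lying on the bench; leave alone.
- tape_roll: Roll of foil tape, 90 mm across, 48 mm high; leave alone.
- can: Grey can, 66 mm across, 100 mm high; leave alone.

How it is judged:
On the way, in this order (a step that is already met when the one before it is completed fails the run):
1. the spring is stretched by the puller's tip (value of joint spring above 0.024 m and contact force between puller and hook_end above 1 N), for 0.05 s.
2. the hook holds on the post by itself, puller off it, brake lever pulled off (horizontal distance between hook_bend and post_mid below 0.006 m and value of joint spring above 0.012 m and value of joint brake_lever above 0.05 rad and contact force between puller and hook_end below 0.2 N), for 0.3 s.
3. the puller stands in its stand, released (all of step 2 and horizontal distance between puller_tip and stand_mouth below 0.012 m and z of puller_grip in the frame of stand_mouth below 0.042 m and angle between puller_grip's own z axis and vertical below 0.1 rad and contact force between the fingers and puller below 0.1 N), for 0.2 s.
4. the wheel, untouched, coasts freely at more than 0.6 rad/s for half a second (all of step 3 and (velocity of joint wheel_axle above 0.6 rad/s or velocity of joint wheel_axle below -0.6 rad/s) and contact force between each of the arm, the fingers, puller and wheel below 0.1 N), for 0.5 s.
At the end, for the whole second after the job is handed in: The hook is on the post (seat point within 6 mm of it, spring stretched over 12 mm, brake lever off by over 0.05 rad); the puller stands released and at rest in its stand (tip within 12 mm of its axis, handle centre under 42 mm above the mouth, under 0.1 rad off upright) (all of step 3 and linear speed of puller below 0.02 m/s); the robot touches nothing.
It fails at once if the fingers touch the spring's hook or eye (over 1 N) (contact force between the fingers and hook_end above 1 N).
It fails at once if any of the other things on the bench is shifted more than 30 mm (distance of any of cup, capacitor, valve, screwdriver, wrench, tape_roll, can from where it was at the start of the episode above 0.03 m).
It also fails if it takes over 61 s, if anything falls off the work surface, if the arm or the gripper's body presses on something with over 40 N, if the wrist force passes 120 N, or if a joint passes its speed limit or range.

## Working session

There is one attempt and no reset: what is moved stays moved. The work goes in short steps, Python scripts to look and compute and a tool call to move; the robot and the scene stay as the last step left them, time stands still between calls to the robot, and variables do not carry over. Pictures are saved under pics/ and viewed, at most 10 in all, crops included, and the job is handed in when it is done.

Besides the shell and the picture viewer there is one more tool, called after "Emit:" in YAML: its name, and indented under it one key for each argument. arm_command: Moves the arm, as the interface text tells. Its arguments: {"type":"object","properties":{"plan":{"type":"array"}},"required":["plan"]}

```bash
ls; mkdir -p pics; cat > h.py <<'E'
from workcell import *
import numpy as np, cv2
from scipy.spatial.transform import Rotation as R
def pix2w(cal,u,v,depth=None,z=None):
    K=np.array(cal["K"]);P=np.array(cal["pose"]);k=cal["k1"]
    xd=(u-K[0,2])/K[0,0];yd=(v-K[1,2])/K[1,1]
    x,y=xd,yd
    for _ in range(20):
        r2=x*x+y*y;x=xd/(1+k*r2);y=yd/(1+k*r2)
    d=np.array([x,-y,-1.0]);dw=P[:3,:3]@d;o=P[:3,3]
    t=depth if depth is not None else (z-o[2])/dw[2]
    return o+t*dw
def w2pix(cal,p):
    K=np.array(cal["K"]);P=np.array(cal["pose"]);k=cal["k1"]
    c=P[:3,:3].T@(np.array(p)-P[:3,3]);x=c[0]/-c[2];y=-c[1]/-c[2];r2=x*x+y*y
    return K[0,0]*x*(1+k*r2)+K[0,2],K[1,1]*y*(1+k*r2)+K[1,2]
E
python3 - <<'E'
from h import *
np.set_printoptions(precision=4,suppress=True)
for n in ["top","scene"]:
    c=calibration(n);im,d=read_camera(n)
    print(n,c)
    cv2.imwrite(f"pics/{n}0.png",cv2.resize(im,(800,500)));np.savez(f"{n}0.npz",im=im,d=d,**c)
print(sense())
E
```

```text
pics
top {'K': array([[492.0966,   0.    , 324.5223],
       [  0.    , 492.0966, 194.6236],
       [  0.    ,   0.    ,   1.    ]]), 'k1': -0.09214920984363864, 'pose': array([[ 0.024 ,  0.9929, -0.1168,  0.3857],
       [-0.9996,  0.0222, -0.0166, -0.0212],
       [-0.0139,  0.1171,  0.993 ,  1.6199],
       [ 0.    ,  0.    ,  0.    ,  1.    ]])}
scene {'K': array([[505.883 ,   0.    , 322.0432],
       [  0.    , 505.883 , 206.8249],
       [  0.    ,   0.    ,   1.    ]]), 'k1': 0.02110447805161297, 'pose': array([[ 0.2874, -0.7927,  0.5376,  1.362 ],
       [ 0.9577,  0.2456, -0.1499, -0.2243],
       [-0.0133,  0.5579,  0.8298,  1.3364],
       [ 0.    ,  0.    ,  0.    ,  1.    ]])}
{'time': 0.1, 'q': array([ 0.985 ,  0.2871,  1.578 , -0.    ,  1.2786, -0.15  ]), 'dq': array([-0.0003, -0.0007, -0.0052,  0.0002,  0.0005,  0.0012]), 'joint_efforts': array([ -0.0003, -40.7301, -29.3698,  -0.0002,   0.0035,  -0.    ]), 'tool_pos': array([0.2845, 0.6114, 0.2097]), 'tool_rot': array([ 0.2162,  0.9764, -0.001 , -0.0004]), 'wrist_force': array([-0.0957, -0.789 ,  0.7284]), 'ft_torque': array([-0.0028,  0.0131, -0.0663]), 'grip_force': 0.0, 'grip_width': 0.08531139003825546}
```

View pics/top0.png

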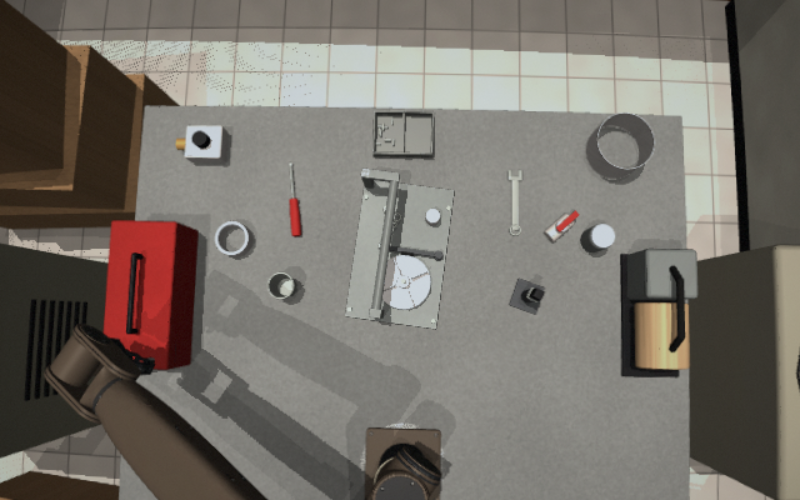

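View pics/scene0.png

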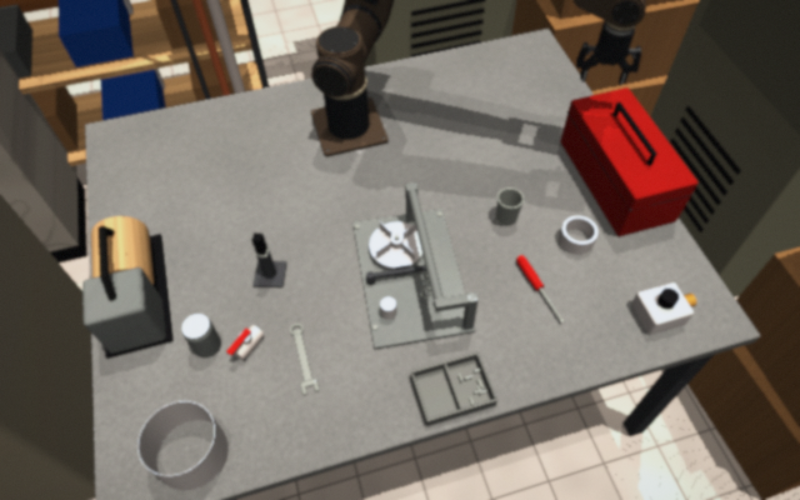

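Top view (800 px scale): blower corners near (454,190), (436,328), (346,318), puller at (535,295), spring eye near (397,217) beside the tube. Enlarging.

```bash
python3 - <<'E'
from h import *
im=np.load("top0.npz")["im"]
a=im[130:270,270:375]; b=im[215:255,400:440]
A=cv2.resize(a,None,fx=4.2,fy=4.2,interpolation=cv2.INTER_CUBIC)
B=cv2.resize(b,None,fx=8,fy=8,interpolation=cv2.INTER_CUBIC)
o=np.zeros((588,800,3),np.uint8);o[:A.shape[0],:A.shape[1]]=A;o[:320,450:770]=B
cv2.imwrite("pics/top_crop.png",o)
E
```

```text
(no output)
```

View pics/top_crop.png

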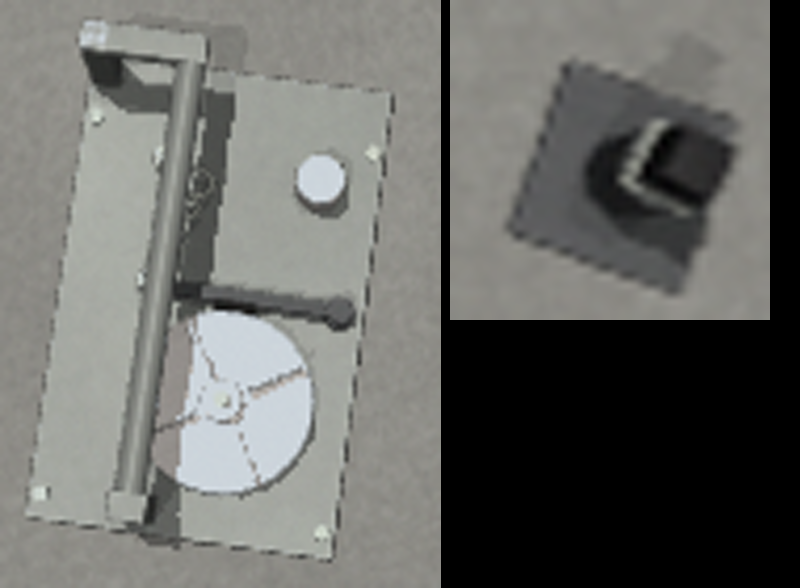

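```bash
cat > pose.py <<'E'
from h import *
np.set_printoptions(precision=4,suppress=True)
f=np.load("top0.npz");c={k:f[k] for k in("K","k1","pose")};d=f["d"]
A=lambda x,y,z:pix2w(c,270+(x)/4.2-.4,130+y/4.2-.4,z=z)
B=lambda x,y,z:pix2w(c,400+(x-450)/8-.4,215+y/8-.4,z=z)
UR,LR,LL=A(393,93,.012),A(330,558,.012),A(27,516,.012)
hub=A(224,401,.068)
obs=np.array([UR,LR,LL,hub])[:,:2]
mod=np.array([[-120,-200],[-120,170],[120,170],[-20,61.5]])/1000
mc,oc=mod.mean(0),obs.mean(0);M=mod-mc;O=obs-oc
yaw=np.arctan2((M[:,0]*O[:,1]-M[:,1]*O[:,0]).sum(),(M*O).sum())
Rb=np.array([[np.cos(yaw),-np.sin(yaw)],[np.sin(yaw),np.cos(yaw)]])
t=oc-Rb@mc
bw=lambda x,y:Rb@np.array([x,y])/1000+t
E
python3 - <<'E'
from pose import *
print(obs,yaw,t);print("res mm",(M@Rb.T+oc-obs)*1000)
print("post",bw(50,-120),"stud",bw(50,-32))
e=A(202,184,.05);print("eye",e,"blower frame",Rb.T@(e[:2]-t)*1000)
cp=A(321,179,.057);print("cap",cp, Rb.T@(cp[:2]-t)*1000)
fc=np.array([B(563,60,.005),B(735,118,.005),B(683,295,.005),B(510,233,.005)]);print(fc,"foot c",fc.mean(0),[np.arctan2(*(fc[(i+1)%4]-fc[i])[1::-1]) for i in range(4)],np.linalg.norm(fc[1]-fc[0]))
print("handle",B(690,165,.164),d[236:239,428:433], )
P=np.array(c['pose']);print("depth check handle", [pix2w(c,430,235.5,depth=d[235,430])], "spring", pix2w(c,270+202/4.2,130+184/4.2,depth=d[173,318]))
E
```

```text
[[ 0.7212 -0.1194]
 [ 0.3552 -0.0763]
 [ 0.3817  0.159 ]
 [ 0.4714  0.0074]] 1.4576586564744232 [0.5364 0.0218]
res mm [[ 0.3237 -0.6439]
 [-1.2385 -1.9569]
 [-0.666   1.1703]
 [ 1.5808  1.4305]]
post [0.6613 0.0579] stud [0.5738 0.0679]
eye [0.6389 0.0287 0.05  ] blower frame [  18.48   -101.0251]
cap [ 0.6436 -0.0625  0.057 ] [ -71.6156 -116.0286]
[[ 0.4913 -0.2894  0.005 ]
 [ 0.469  -0.3605  0.005 ]
 [ 0.3962 -0.3392  0.005 ]
 [ 0.42   -0.2681  0.005 ]] foot c [ 0.4441 -0.3143  0.005 ] [np.float64(-1.8756383784029236), np.float64(2.857288940366968), np.float64(1.2475112572276121), np.float64(-0.2911106835175238)] 0.07445607089629869
handle [ 0.4431 -0.3104  0.164 ] [[1.4469 1.447  1.4508 1.4536 1.4441]
 [1.4529 1.4434 1.4388 1.4481 1.4388]
 [1.4559 1.4479 1.4429 1.4475 1.4448]]
depth check handle [array([ 0.4423, -0.3118,  0.1629])] spring [0.6433 0.0285 0.0143]
```

```bash
cat >> h.py <<'E'
def rows(poses,g,per=8):
    """poses: list of (pos, Rotation), first = current"""
    out=[]
    p,r=np.array(poses[0][0]),poses[0][1]
    for P,Q in poses[1:]:
        t=np.round(r.inv().apply(np.array(P)-p)*1000,1);w=np.round((r.inv()*Q).as_rotvec(),3)
        out.append([*t.tolist(),*w.tolist(),g]); p=p+r.apply(t/1000); r=r*R.from_rotvec(w)
    for i in range(0,len(out),per): print(str(out[i:i+per]).replace("-0.0,","0,").replace("0.0,","0,"))
    return out
def line(p0,r0,p1,r1,n):
    w=(r0.inv()*r1).as_rotvec()
    return [(np.array(p0)+(np.array(p1)-p0)*i/n, r0*R.from_rotvec(w*i/n)) for i in range(n+1)]
def cur():
    s=sense(); return s["tool_pos"],R.from_quat(s["tool_rot"])
def down(psi): # tool down, tool y at world angle psi
    y=np.array([np.cos(psi),np.sin(psi),0]);z=np.array([0,0,-1.]);return R.from_matrix(np.array([np.cross(y,z),y,z]).T)
E
python3 - <<'E'
from h import *
p,r=cur();n=28
a0,a1=np.arctan2(p[1],p[0]),np.arctan2(-.312,.444)
r0,r1=np.hypot(*p[:2]),np.hypot(.444,.312)
m=r.as_matrix();psi0=np.arctan2(m[1,1],m[0,1]);print(psi0)
ps=[(p,r)]
for i in range(1,n+1):
    k=i/n;a=a0+(a1-a0)*k;q=r0+(r1-r0)*k
    ps.append((np.array([q*np.cos(a),q*np.sin(a),p[2]+(.26-p[2])*k]),down(psi0+(-.29-psi0)*k)))
rows(ps,-1)
E
```

```text
1.1350374738844715
[[-41.8, -6.0, -1.8, -0.002, 0, 0.051, -1], [-41.4, -6.5, -1.8, 0, 0, 0.051, -1], [-41.0, -6.9, -1.8, 0, 0, 0.051, -1], [-40.7, -7.4, -1.8, 0, 0, 0.051, -1], [-40.3, -7.8, -1.8, 0, 0, 0.05, -1], [-39.9, -8.3, -1.8, 0, 0, 0.051, -1], [-39.5, -8.7, -1.8, 0, 0, 0.051, -1], [-39.1, -9.1, -1.8, 0, 0, 0.051, -1]]
[[-38.7, -9.5, -1.8, 0, 0, 0.051, -1], [-38.3, -10, -1.8, 0, 0, 0.051, -1], [-37.9, -10.3, -1.8, 0, 0, 0.051, -1], [-37.5, -10.7, -1.8, 0, 0, 0.051, -1], [-37.1, -11.1, -1.8, 0, 0, 0.051, -1], [-36.6, -11.5, -1.8, 0, 0, 0.051, -1], [-36.3, -11.8, -1.8, 0, 0, 0.05, -1], [-35.8, -12.3, -1.8, 0, 0, 0.051, -1]]
[[-35.3, -12.5, -1.8, 0, 0, 0.051, -1], [-35.0, -12.9, -1.8, 0, 0, 0.051, -1], [-34.5, -13.3, -1.8, 0, 0, 0.051, -1], [-34.1, -13.5, -1.8, 0, 0, 0.051, -1], [-33.6, -13.9, -1.8, 0, 0, 0.051, -1], [-33.2, -14.2, -1.8, 0, 0, 0.051, -1], [-32.7, -14.4, -1.8, 0, 0, 0.051, -1], [-32.3, -14.8, -1.8, 0, 0, 0.05, -1]]
[[-31.8, -15.0, -1.8, 0, 0, 0.051, -1], [-31.4, -15.4, -1.8, 0, 0, 0.051, -1], [-30.9, -15.6, -1.8, 0, 0, 0.051, -1], [-30.5, -15.8, -1.8, 0, 0, 0.051, -1]]
```

Emit:
arm_command:
  plan:
    - [-41,-6,-1.8,0,0,0.051,-1]
    - [-41,-6.5,-1.8,0,0,0.051,-1]
    - [-41,-7,-1.8,0,0,0.051,-1]
    - [-40.7,-7.4,-1.8,0,0,0.051,-1]
    - [-40.3,-7.8,-1.8,0,0,0.051,-1]
    - [-40,-8.3,-1.8,0,0,0.051,-1]
    - [-39.5,-8.7,-1.8,0,0,0.051,-1]
    - [-39,-9,-1.8,0,0,0.051,-1]

```text
time: 0.77
tool_pos: [0.5124, 0.3772, 0.2247]
tool_rot: [0.411, 0.912, -0.0, -0.0]
wrist_force: [0.9, -0.3, 0.4]
grip_width: 0.0859
grip_force: 0.0
```

Emit:
arm_command:
  plan:
    - [-38.7,-9.5,-1.8,0,0,0.051,-1]
    - [-38.3,-10,-1.8,0,0,0.051,-1]
    - [-38,-10.3,-1.8,0,0,0.051,-1]
    - [-37.5,-10.7,-1.8,0,0,0.051,-1]
    - [-37,-11,-1.8,0,0,0.051,-1]
    - [-36.6,-11.5,-1.8,0,0,0.051,-1]
    - [-36.3,-11.8,-1.8,0,0,0.05,-1]
    - [-35.8,-12.3,-1.8,0,0,0.051,-1]

```text
time: 1.43
tool_pos: [0.5924, 0.0805, 0.2392]
tool_rot: [0.586, 0.81, -0.0, -0.0]
wrist_force: [-0.0, -0.3, -0.2]
grip_width: 0.0856
grip_force: 0.0
```

Emit:
arm_command:
  plan:
    - [-35.3,-12.5,-1.8,0,0,0.051,-1]
    - [-35,-13,-1.8,0,0,0.051,-1]
    - [-34.5,-13.3,-1.8,0,0,0.051,-1]
    - [-34,-13.5,-1.8,0,0,0.051,-1]
    - [-33.6,-13.9,-1.8,0,0,0.051,-1]
    - [-33.2,-14.2,-1.8,0,0,0.051,-1]
    - [-32.7,-14.4,-1.8,0,0,0.051,-1]
    - [-32.3,-14.8,-1.8,0,0,0.05,-1]

```text
time: 2.1
tool_pos: [0.5225, -0.1997, 0.2536]
tool_rot: [0.738, 0.675, -0.0, -0.0]
wrist_force: [1.3, 0.1, -1.5]
grip_width: 0.0853
grip_force: 0.0
```

Emit:
arm_command:
  plan:
    - [-32,-15,-1.8,0,0,0.051,-1]
    - [-31.4,-15.4,-1.8,0,0,0.051,-1]
    - [-31,-15.6,-1.8,0,0,0.051,-1]
    - [-30.5,-15.8,-1.8,0,0,0.051,-1]
    - [0,0,0,0,0,0,-1]

```text
time: 2.52
tool_pos: [0.4392, -0.3151, 0.2612]
tool_rot: [0.804, 0.594, -0.001, 0.0]
wrist_force: [1.6, 0.3, 0.4]
grip_width: 0.0854
grip_force: 0.0
```

```bash
python3 - <<'E'
from h import *
np.set_printoptions(precision=4,suppress=True)
s=sense();print(s["time"],s["tool_pos"],s["q"])
c=calibration("wrist");im,d=read_camera("wrist");print(c)
cv2.imwrite("pics/w1.png",im);np.savez("w1.npz",im=im,d=d,**c)
m=R.from_quat(s["tool_rot"]).as_matrix();T=np.eye(4);T[:3,:3]=m;T[:3,3]=s["tool_pos"]
print(np.linalg.inv(T)@c["pose"])
E
```

```text
2.5167 [ 0.4392 -0.3151  0.2612] [-0.8087 -0.0479  1.8511 -0.0026  1.3384 -0.5099]
{'K': array([[291.88  ,   0.    , 317.7618],
       [  0.    , 291.88  , 197.1841],
       [  0.    ,   0.    ,   1.    ]]), 'k1': -0.01999714275791036, 'pose': array([[ 0.9561,  0.2791,  0.0892,  0.4616],
       [-0.293 ,  0.9112,  0.2896, -0.2411],
       [-0.0004, -0.303 ,  0.953 ,  0.4242],
       [ 0.    ,  0.    ,  0.    ,  1.    ]])}
[[ 0.0008  0.9536  0.301   0.0769]
 [ 1.     -0.0005 -0.001  -0.0005]
 [-0.0008  0.301  -0.9536 -0.1632]
 [ 0.      0.      0.      1.    ]]
```

View pics/w1.png

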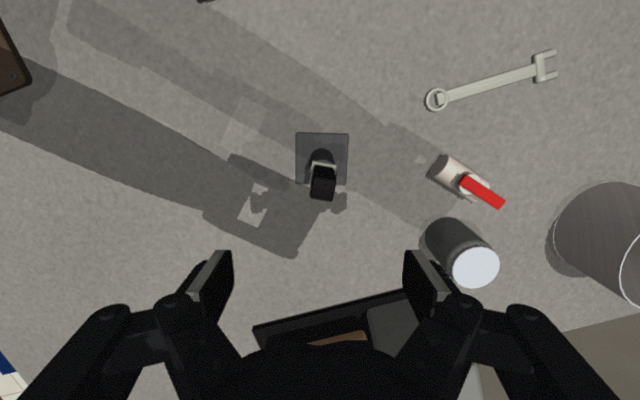

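Wrist view: foot is square to the image at (322,158); handle top about (323,185), turned a few degrees. Zooming in.

```bash
python3 - <<'E'
from h import *
im=np.load("w1.npz")["im"][125:210,285:360]
im=cv2.convertScaleAbs(im,alpha=2.2,beta=10)
cv2.imwrite("pics/w1c.png",cv2.resize(im,None,fx=7,fy=7,interpolation=cv2.INTER_CUBIC))
E
```

```text
(no output)
```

View pics/w1c.png

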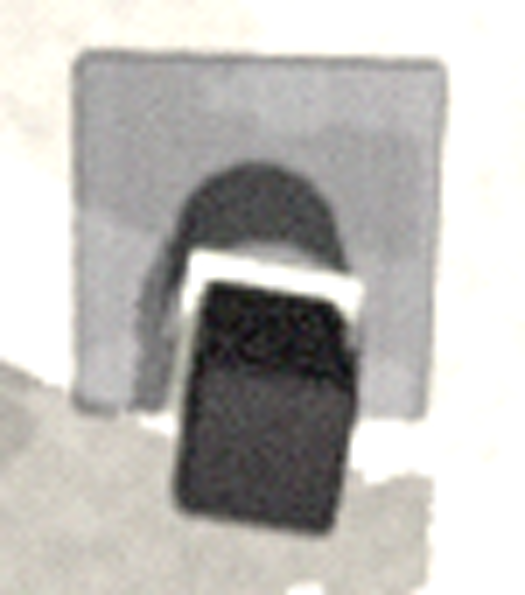

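Handle top face corners in crop: (200,370), (355,385), (335,530), (178,515).

```bash
python3 - <<'E'
from h import *
np.set_printoptions(precision=4,suppress=True)
f=np.load("w1.npz");c={k:f[k] for k in("K","k1","pose")}
q=np.array([pix2w(c,285+x/7-.4,125+y/7-.4,z=.164) for x,y in [(200,370),(355,385),(335,530),(178,515)]])
print(q.mean(0),[(np.arctan2(*(q[(i+1)%4]-q[i])[1::-1]),np.linalg.norm(q[(i+1)%4]-q[i])) for i in range(4)])
g=np.array([pix2w(c,285+x/7-.4,125+y/7-.4,z=.006) for x,y in [(78,50),(442,62),(425,415),(75,410)]]);print("foot",g.mean(0))
p,r=cur()
C=[q[:,0].mean(),q[:,1].mean()]
yaw=np.arctan2(*(q[1]-q[0]+q[2]-q[3])[1::-1]);print("yaw",yaw)
a=line(p,r,[*C,.20],down(yaw),3);b=line([*C,.20],down(yaw),[*C,.116],down(yaw),3)
rows(a+b[1:],-1)
E
```

```text
[ 0.444 -0.314  0.164] [(np.float64(-0.39638739300703696), np.float64(0.02042024290097724)), (np.float64(-1.9834868385711524), np.float64(0.020158840492623047)), (np.float64(2.7442177780071977), np.float64(0.02114537440215759)), (np.float64(1.1221226923419265), np.float64(0.02016283565676078))]
foot [ 0.4441 -0.3139  0.006 ]
yaw -0.3968897478416253
[[0.1, 1.2, 20.3, 0, 0, 0.034, -1], [0, 1.1, 20.4, 0, 0, 0.033, -1], [0.2, 1.2, 20.3, -0.001, 0, 0.034, -1], [0, 0, 28.0, 0, 0, 0, -1], [0, 0, 28.0, 0, 0, 0, -1], [0, 0, 28.0, 0, 0, 0, -1]]
```

Emit:
arm_command:
  plan:
    - [0,1.2,20,0,0,0.034,-1]
    - [0,1.2,20,0,0,0.034,-1]
    - [0,1.2,20,0,0,0.034,-1]
    - [0,0,28,0,0,0,-1]
    - [0,0,28,0,0,0,-1]
    - [0,0,28,0,0,0,-1]
    - [0,0,1,0,0,0,-1]
    - [0,0,0,0,0,0,1]

```text
time: 3.23
tool_pos: [0.4452, -0.3103, 0.1144]
tool_rot: [0.831, 0.556, -0.0, -0.003]
wrist_force: [-0.4, -0.3, 0.3]
grip_width: 0.0752
grip_force: 0.0
```

Emit:
arm_command:
  plan:
    - [0,0,0,0,0,0,1]
    - [0,0,0,0,0,0,1]
    - [0,0,0,0,0,0,1]
    - [0,0,0,0,0,0,1]
    - [0,0,0,0,0,0,1]
    - [0,0,0,0,0,0,1]

```text
time: 3.73
tool_pos: [0.4465, -0.3129, 0.1182]
tool_rot: [0.832, 0.555, 0.0, 0.001]
wrist_force: [-0.3, 1.2, 6.1]
grip_width: 0.0209
grip_force: 58.2
```

Emit:
arm_command:
  plan:
    - [0,0,-15,0,0,0,1]
    - [0,0,-30,0,0,0,1]
    - [0,0,-30,0,0,0,1]
    - [0,0,-30,0,0,0,1]
    - [0,0,0,0,0,0,1]
    - [0,0,0,0,0,0,1]

```text
time: 4.23
tool_pos: [0.4467, -0.3132, 0.2237]
tool_rot: [0.832, 0.555, 0.0, 0.002]
wrist_force: [0.0, -0.2, -0.7]
grip_width: 0.021
grip_force: 58.9
```

```bash
cat >> pose.py <<'E'
xb=np.array([*Rb[:,0],0]);yb=np.array([*Rb[:,1],0])
def lean(deg):
    a=np.radians(deg);z=xb*np.sin(a)-np.array([0,0,np.cos(a)]);y=-yb
    return R.from_matrix(np.array([np.cross(y,z),y,z]).T)
def tcp(tip,rot,off): return np.array(tip)-rot.apply(off)
def tipw(x,y,z): return np.array([*bw(x,y),z])
E
python3 - <<'E'
from pose import *
s=sense();print(s["tool_pos"],s["grip_width"],s["wrist_force"])
c2=calibration("wrist");im,d=read_camera("wrist")
np.savez("w2.npz",im=im,d=d,**c2)
p,r=cur()
u,v=w2pix(c2,p+r.apply([-.002,0,.106]));print("pred tip",u,v)
# tip of shaft along predicted
cr=im[150:300,260:380];cv2.imwrite("pics/w2c.png",cv2.resize(cv2.convertScaleAbs(cr,alpha=1.6),None,fx=4,fy=4,interpolation=cv2.INTER_CUBIC))
off=np.array([-.002,0,.106]);rl=lean(35)
e=A(202,184,.05);tgt=e+rl.apply([0,0,-.05])
a=line(p,r,tcp(tgt,rl,off),rl,12);rows(a,1);print(a[-1][0],[x[0][2] for x in a])
E
```

```text
[ 0.4467 -0.3132  0.2237] 0.021028969424788307 [ 0.0184 -0.1571 -0.6938]
pred tip 316.2186846100064 189.70929394894907
[[25.4, 6.0, 3.5, 0.007, 0.051, -0.023, 1], [25.0, 6.6, 4.8, 0.007, 0.05, -0.022, 1], [24.6, 7.2, 6.0, 0.007, 0.051, -0.023, 1], [24.1, 7.8, 7.1, 0.008, 0.05, -0.022, 1], [23.5, 8.4, 8.3, 0.007, 0.051, -0.023, 1], [22.9, 9.0, 9.4, 0.007, 0.051, -0.023, 1], [22.2, 9.5, 10.5, 0.007, 0.05, -0.022, 1], [21.4, 10.2, 11.5, 0.007, 0.051, -0.023, 1]]
[[20.5, 10.6, 12.5, 0.007, 0.05, -0.022, 1], [19.7, 11.3, 13.4, 0.008, 0.051, -0.023, 1], [18.7, 11.7, 14.3, 0.007, 0.051, -0.022, 1], [17.6, 12.3, 15.2, 0.007, 0.05, -0.023, 1]]
[ 0.6289 -0.0585  0.1789] [np.float64(0.2212734561635223), np.float64(0.2177452407983775), np.float64(0.21421702543323273), np.float64(0.21068881006808793), np.float64(0.20716059470294315), np.float64(0.20363237933779837), np.float64(0.2001041639726536), np.float64(0.19657594860750882), np.float64(0.19304773324236404), np.float64(0.18951951787721927), np.float64(0.18599130251207446), np.float64(0.1824630871469297), np.float64(0.1789348717817849)]
```

View pics/w2c.png

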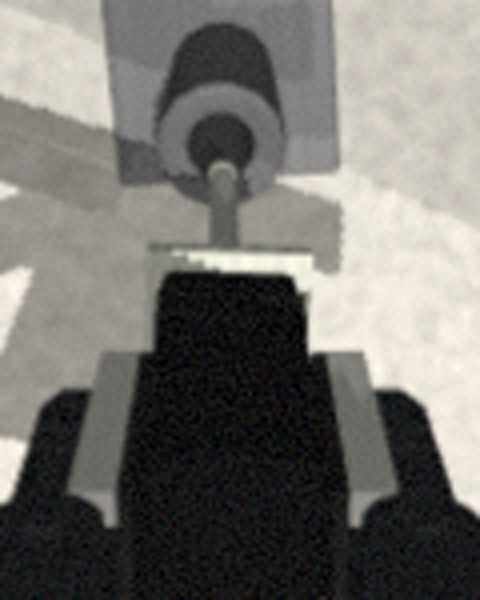

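Tip is at about (315.5,190) px, matching the prediction (316,190): the puller sits straight, tip at tool (-2,0,106) mm. Moving to above the eye, leaning.

Emit:
arm_command:
  plan:
    - [25.4,6,3.5,0.007,0.051,-0.023,1]
    - [25,6.6,4.8,0.007,0.05,-0.022,1]
    - [24.6,7.2,6,0.007,0.051,-0.023,1]
    - [24,7.8,7,0.008,0.05,-0.022,1]
    - [23.5,8.4,8.3,0.007,0.051,-0.023,1]
    - [23,9,9.4,0.007,0.051,-0.023,1]
    - [22.2,9.5,10.5,0.007,0.05,-0.022,1]
    - [21.4,10.2,11.5,0.007,0.051,-0.023,1]

```text
time: 4.95
tool_pos: [0.5673, -0.1415, 0.1903]
tool_rot: [0.761, 0.616, 0.151, -0.138]
wrist_force: [-0.7, 0.2, -0.5]
grip_width: 0.021
grip_force: 58.9
```

Emit:
arm_command:
  plan:
    - [20.5,10.6,12.5,0.007,0.05,-0.022,1]
    - [19.7,11.3,13.4,0.008,0.051,-0.023,1]
    - [18.7,11.7,14.3,0.007,0.051,-0.022,1]
    - [17.6,12.3,15.2,0.007,0.05,-0.023,1]
    - [0,0,0,0,0,0,1]
    - [0,0,0,0,0,0,1]

```text
time: 5.45
tool_pos: [0.6274, -0.0575, 0.1754]
tool_rot: [0.712, 0.635, 0.222, -0.203]
wrist_force: [-0.2, -0.1, -1.2]
grip_width: 0.021
grip_force: 58.9
```

```bash
python3 - <<'E'
from pose import *
s=sense();print(s["tool_pos"],s["q"],s["wrist_force"])
c2=calibration("wrist");im,d=read_camera("wrist")
np.savez("w3.npz",im=im,d=d,**c2)
p,r=cur();tp=p+r.apply([-.002,-.0005,.106])
print("tip world",tp,"tip pix",w2pix(c2,tp),"eye pix",w2pix(c2,A(202,184,.05)),"post",w2pix(c2,[*bw(50,-120),.06]))
print("lean err",(r.inv()*lean(35)).as_rotvec())
cr=im[100:240,240:420];cv2.imwrite("pics/w3c.png",cv2.resize(cv2.convertScaleAbs(cr,alpha=1.4),None,fx=4.2,fy=4.2,interpolation=cv2.INTER_CUBIC))
E
```

```text
[ 0.6274 -0.0575  0.1754] [-0.4896  0.3034  1.716   0.569   1.4106 -0.5524] [-0.209  -0.0608 -1.185 ]
tip world [0.6334 0.0007 0.0887] tip pix (np.float64(318.17704388740344), np.float64(191.70511162334458)) eye pix (np.float64(320.3762758629957), np.float64(178.5219017784089)) post (np.float64(337.4472864952177), np.float64(148.7794455678175))
lean err [-0.0042 -0.0004 -0.0024]
```

View pics/w3c.png

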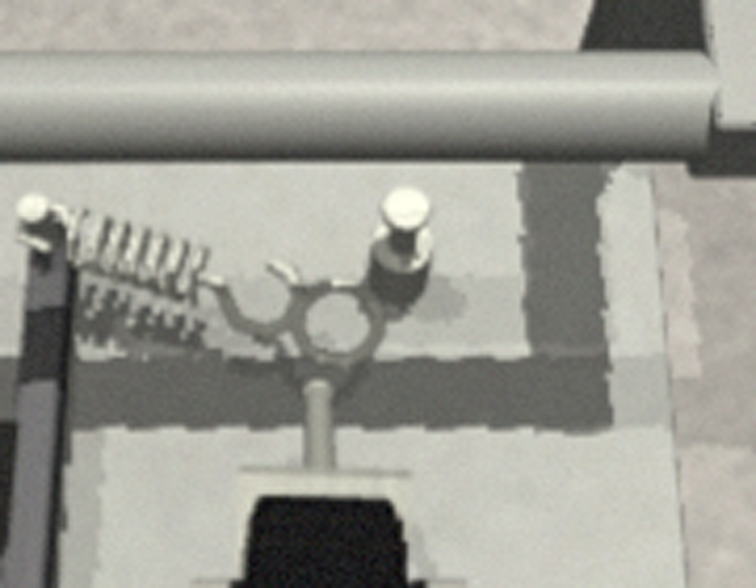

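Wrist crop: eye centre at crop (340,325) → (321,177.4), tip ball at (317,383) → (315.5,191.2), post head at (405,208). Compute the insertion from the same picture.

```bash
python3 - <<'E'
from pose import *
f=np.load("w3.npz");c2={k:f[k] for k in("K","k1","pose")}
p,r=cur()
# camera-fixed tool frame, from c2
Tc=np.array([[.0,.9536,.301,.0769],[1,0,0,-.0005],[0,.301,-.9536,-.1632],[0,0,0,1]])
Tw=c2["pose"]@np.linalg.inv(Tc); Rt=Tw[:3,:3]
print(Tw[:3,3],p)
E=pix2w(c2,240+340/4.2-.4,100+325/4.2-.4,z=.05)
Pp=pix2w(c2,240+405/4.2-.4,100+208/4.2-.4,z=.06)
lc=dict(c2);lc["pose"]=Tc
# tip: in tool frame at z=.104 (ball centre region) 
tip=pix2w(lc,240+317/4.2-.4,100+385/4.2-.4,z=.106);print("tip tool mm",tip*1000)
eb=Rb.T@(E[:2]-t)*1000;print("eye blower",eb,"post blower",Rb.T@(Pp[:2]-t)*1000)
et=np.linalg.inv(Tw)@np.append(E,1);print("eye tool mm",et[:3]*1000,"delta",(et[:3]-tip)*1000)
E
```

```text
[ 0.6276 -0.0573  0.1753] [ 0.6277 -0.0582  0.1766]
tip tool mm [ -2.1086  -3.0809 106.    ]
eye blower [  20.3169 -101.2224] post blower [  49.5769 -118.4159]
eye tool mm [  0.532    2.6075 153.4794] delta [ 2.6405  5.6884 47.4794]
```

Emit:
arm_command:
  plan:
    - [1.3,2.9,12,0,0,0,1]
    - [1.3,2.8,12,0,0,0,1]
    - [0,0,8,0,0,0,1]
    - [0,0,8,0,0,0,1]
    - [0,0,8,0,0,0,1]
    - [0,0,8,0,0,0,1]
    - [0,0,4,0,0,0,1]
    - [0,0,0,0,0,0,1]

```text
time: 6.17
tool_pos: [0.638, -0.022, 0.1302]
tool_rot: [0.711, 0.635, 0.224, -0.202]
wrist_force: [0.1, 0.5, -1.5]
grip_width: 0.0215
grip_force: 58.9
```

```bash
python3 - <<'E'
from pose import *
s=sense();print(s["tool_pos"],s["wrist_force"],s["grip_width"])
c2=calibration("wrist");im,d=read_camera("wrist")
np.savez("w4.npz",im=im,d=d,**c2)
cr=im[100:240,240:420];cv2.imwrite("pics/w4c.png",cv2.resize(cv2.convertScaleAbs(cr,alpha=1.6),None,fx=4.2,fy=4.2,interpolation=cv2.INTER_CUBIC))
E
```

```text
[ 0.638  -0.022   0.1302] [ 0.0504  0.5301 -1.5229] 0.021465430684264767
```

View pics/w4c.png

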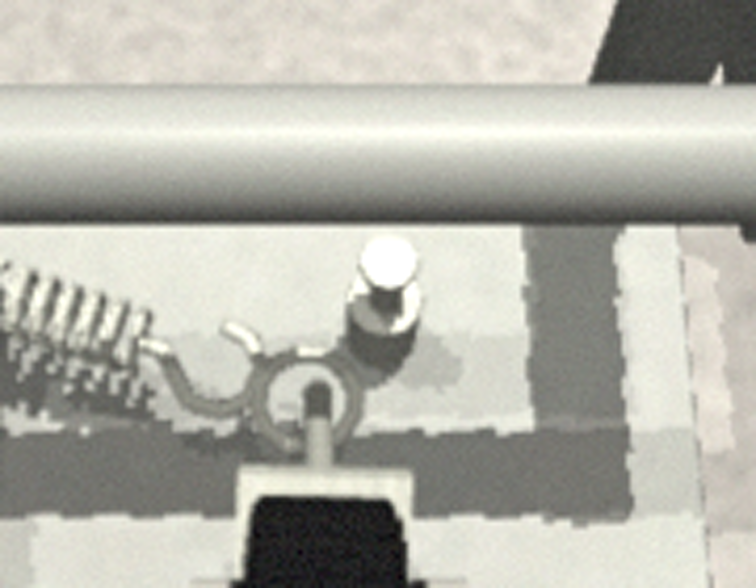

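The tip is through the eye (shaft at crop (317,400) goes under inside the ring at (305,400)). Deepen slightly and pull.

Emit:
arm_command:
  plan:
    - [0,0,4,0,0,0,1]
    - [0,0,4,0,0,0,1]
    - [0.5,8,0.3,0,0,0,1]
    - [0.8,8,0.5,0,0,0,1]
    - [0.8,8,0.5,0,0,0,1]
    - [0.8,8,0.5,0,0,0,1]
    - [0.8,8,0.6,0,0,0,1]
    - [0,0,0,0,0,0,1]

```text
time: 6.88
tool_pos: [0.6794, -0.0177, 0.1242]
tool_rot: [0.711, 0.636, 0.223, -0.202]
wrist_force: [-5.6, 1.6, -2.0]
grip_width: 0.0208
grip_force: 60.2
```

```bash
python3 - <<'E'
from pose import *
s=sense();r=R.from_quat(s["tool_rot"]);print(s["tool_pos"],s["wrist_force"],s["ft_torque"],s["grip_width"])
print("moved blower",Rb.T@(s["tool_pos"][:2]-np.array([.638,-.022]))*1000,"F blower",Rb.T@s["wrist_force"][:2],"tip/post nominal",Rb.T@((s["tool_pos"]+r.apply([-.002,-.0025,.106]))[:2]-t)*1000)
E
```

```text
[ 0.6794 -0.0177  0.1242] [-5.5543  1.6157 -2.0417] [-0.136   1.2066  0.8319] 0.02075974018941394
moved blower [  8.8992 -40.6703] F blower [0.9783 5.7012] tip/post nominal [  36.1046 -143.5908]
```

Emit:
arm_command:
  plan:
    - [0.4,6,0.3,0,0,0,1]
    - [0.4,6,0.3,0,0,0,1]
    - [0.4,5,0.3,0,0,0,1]
    - [0,0,0,0,0,0,1]
    - [0,0,0,0,0,0,1]

```text
time: 7.3
tool_pos: [0.6941, -0.0177, 0.1236]
tool_rot: [0.711, 0.636, 0.222, -0.204]
wrist_force: [-6.7, 2.8, -2.5]
grip_width: 0.0213
grip_force: 61.1
```

```bash
python3 - <<'E'
from pose import *
s=sense();r=R.from_quat(s["tool_rot"]);print(s["tool_pos"],s["wrist_force"],s["ft_torque"],s["grip_width"])
print("moved blower",Rb.T@(s["tool_pos"][:2]-np.array([.638,-.022]))*1000,"F blower",Rb.T@s["wrist_force"][:2])
c2=calibration("wrist");im,d=read_camera("wrist")
np.savez("w5.npz",im=im,d=d,**c2)
cr=im[100:240,240:420];cv2.imwrite("pics/w5c.png",cv2.resize(cv2.convertScaleAbs(cr,alpha=1.6),None,fx=4.2,fy=4.2,interpolation=cv2.INTER_CUBIC))
E
```

```text
[ 0.6941 -0.0177  0.1236] [-6.6747  2.7536 -2.479 ] [-0.0459  1.6468  1.2192] 0.021297636653638482
moved blower [ 10.5667 -55.2916] F blower [1.9824 6.9429]
```

View pics/w5c.png

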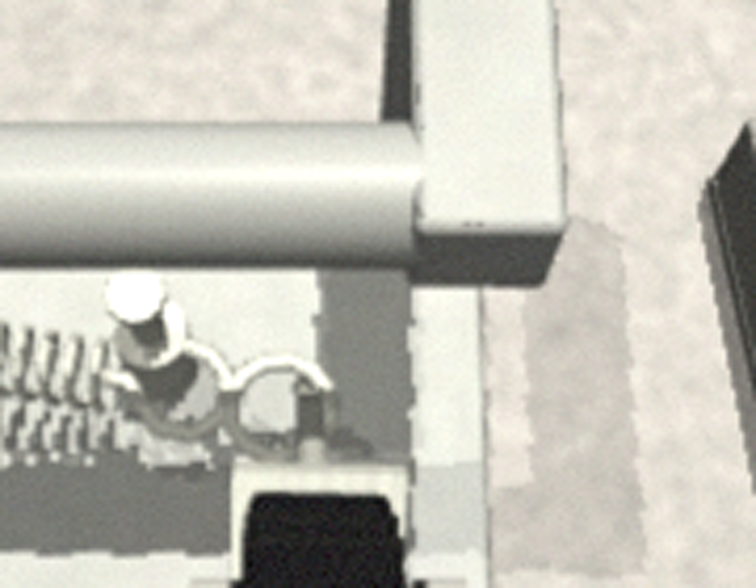

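Ring centre is at crop (283,405), post head at (135,297), hook's free end at (177,310). Checking in numbers.

```bash
python3 - <<'E'
from pose import *
f=np.load("w5.npz");c2={k:f[k] for k in("K","k1","pose")}
B_=lambda x,y,z:Rb.T@(pix2w(c2,240+x/4.2-.4,100+y/4.2-.4,z=z)[:2]-t)*1000
P=B_(135,297,.06);print("post",P)
for n,x,y in [("ring",283,405),("free end",177,308),("U outer bend",225,385),("shank",120,375)]: print(n,B_(x,y,.05)-P)
E
```

```text
post [  49.3465 -118.8539]
ring [-20.866  -31.4705]
free end [ 1.5949 -7.6499]
U outer bend [-16.3534 -18.8294]
shank [-14.1202   4.0911]
```

Emit:
arm_command:
  plan:
    - [0,3,0,0,0,0,1]
    - [3,0,2.1,0,0,0,1]
    - [3,0,2.1,0,0,0,1]
    - [3,0,2.1,0,0,0,1]
    - [3,0,2.1,0,0,0,1]
    - [3,0,2.1,0,0,0,1]
    - [3,0,2.1,0,0,0,1]
    - [0,0,0,0,0,0,1]

```text
time: 8.02
tool_pos: [0.6992, 0.0014, 0.124]
tool_rot: [0.711, 0.637, 0.22, -0.202]
wrist_force: [-10.2, -3.9, 1.5]
grip_width: 0.0211
grip_force: 63.7
```

```bash
python3 - <<'E'
from pose import *
s=sense();r=R.from_quat(s["tool_rot"]);print(s["tool_pos"],s["wrist_force"],s["ft_torque"],s["grip_width"])
print("moved blower",Rb.T@(s["tool_pos"][:2]-np.array([.638,-.022]))*1000,"F blower",Rb.T@s["wrist_force"][:2])
c2=calibration("wrist");im,d=read_camera("wrist")
np.savez("w6.npz",im=im,d=d,**c2)
cr=im[120:240,220:360];cv2.imwrite("pics/w6c.png",cv2.resize(cv2.convertScaleAbs(cr,alpha=1.6),None,fx=5,fy=5,interpolation=cv2.INTER_CUBIC))
E
```

```text
[0.6992 0.0014 0.124 ] [-10.2443  -3.8827   1.4786] [-1.1552  2.1587  1.4205] 0.02114017400341827
moved blower [ 30.1578 -58.1885] F blower [-5.0145  9.7404]
```

View pics/w6c.png

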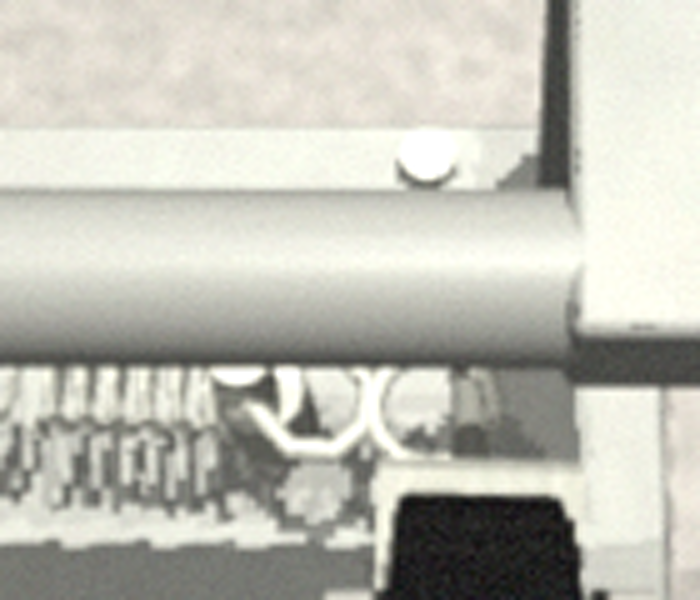

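```bash
python3 - <<'E'
from pose import *
f=np.load("w6.npz");c2={k:f[k] for k in("K","k1","pose")}
B_=lambda x,y,z:Rb.T@(pix2w(c2,220+x/5-.4,120+y/5-.4,z=z)[:2]-t)*1000
P=np.array([49.4,-118.9]);print("post head",B_(238,372,.06), "foot top edge right", )
for n,x,y,z in [("ring",420,405,.05),("crescent",292,390,.05),("crescent@foot",292,390,.038),("U bottom",315,450,.05),("ring/U joint",368,395,.05)]: print(n,B_(x,y,z)-P)
print(w2pix(c2,[*bw(49.4,-118.9),.06]),[ (5*(w2pix(c2,[*bw(49.4+a,-118.9+b),zz])[0]-220),5*(w2pix(c2,[*bw(49.4+a,-118.9+b),zz])[1]-120)) for a,b,zz in [(0,0,.06),(0,0,.05),(0,-9,.038),(0,-24,.05),(0,-14,.05),(7,-10,.05),(-9,-14,.05)]])
E
```

```text
post head [  46.17   -118.9501] foot top edge right
ring [ -6.1147 -31.3426]
crescent [-3.3955 -8.1288]
crescent@foot [ 0.2941 -6.3194]
U bottom [-14.5816 -12.7645]
ring/U joint [ -4.2762 -21.9124]
(np.float64(267.3562635437094), np.float64(190.48625392887448)) [(np.float64(236.7813177185471), np.float64(352.4312696443724)), (np.float64(246.1919906601088), np.float64(369.9312260351246)), (np.float64(304.05930683762875), np.float64(389.54681266641717)), (np.float64(378.2392415234702), np.float64(370.4955325672722)), (np.float64(323.1764554961987), np.float64(370.25962362542117)), (np.float64(302.8751518672678), np.float64(333.73001418387264)), (np.float64(321.1713176391555), np.float64(417.9620761675018))]
```

Emit:
arm_command:
  plan:
    - [0,2,0,0,0,0,1]
    - [0,2,0,0,0,0,1]
    - [0,0,0,0,0,0,1]
    - [0,0,0,0,0,0,1]

```text
time: 8.4
tool_pos: [0.7011, 0.0008, 0.1233]
tool_rot: [0.71, 0.637, 0.218, -0.204]
wrist_force: [-13.0, -4.6, 2.1]
grip_width: 0.0212
grip_force: 66.7
```

```bash
cat > st.py <<'E'
from pose import *
s=sense();r=R.from_quat(s["tool_rot"]);F=s["wrist_force"]
print(s["time"],s["tool_pos"],"F blower",Rb.T@F[:2],F[2],"F tool",r.inv().apply(F),s["grip_width"])
print("moved blower",Rb.T@(s["tool_pos"][:2]-np.array([.638,-.022]))*1000,"lean err",(r.inv()*lean(35)).as_rotvec())
E
cat > look.py <<'E'
import sys
from pose import *
c2=calibration("wrist");im,d=read_camera("wrist");np.savez(sys.argv[1]+".npz",im=im,d=d,**c2)
E
python3 st.py; python3 look.py w7; python3 st.py; python3 - <<'E'
import numpy as np,cv2
a=np.load("w6.npz")["im"];b=np.load("w7.npz")["im"]
g=lambda i:cv2.cvtColor(i,cv2.COLOR_BGR2GRAY).astype(np.float32)
A,B=g(a),g(b)
# ring patch shift and handle/shaft tip shift
for n,(x0,x1,y0,y1) in dict(hookring=(270,312,194,212),handle=(298,336,215,235),shaft=(306,322,194,211),collar=(292,340,210,222)).items():
    T=A[y0:y1,x0:x1];S=B[y0-12:y1+12,x0-16:x1+16]
    m=cv2.matchTemplate(S,T,cv2.TM_CCOEFF_NORMED);_,v,_,l=cv2.minMaxLoc(m);print(n,v,l[0]-16,l[1]-12)
E
```

```text
8.4 [0.7011 0.0008 0.1233] F blower [-6.0733 12.3561] 2.0898551035168462 F tool [ -3.7986 -12.4298  -4.9994] 0.021212472250686055
moved blower [ 29.7453 -60.1593] lean err [-0.0147  0.0037 -0.0003]
8.45 [0.7011 0.0008 0.1232] F blower [-5.2599 13.2036] 1.5708666731420695 F tool [ -3.4279 -13.2638  -4.0976] 0.021111407170416884
moved blower [ 29.7456 -60.1473] lean err [-0.0146  0.0037 -0.0004]
hookring 0.9382993578910828 -2 -1
handle 0.9832695126533508 -1 0
shaft 0.9645301699638367 -1 -1
collar 0.9746795892715454 -1 0
```

```bash
python3 - <<'E'
from pose import *
f=np.load("w3.npz");c2={k:f[k] for k in("K","k1","pose")}
B_=lambda x,y,z:Rb.T@(pix2w(c2,240+x/4.2-.4,100+y/4.2-.4,z=z)[:2]-t)*1000
ring=B_(340,325,.05);stud=B_(32,205,.055);print(ring,stud)
ey=(stud-ring)/np.linalg.norm(stud-ring);ex=np.array([ey[1],-ey[0]])
for n,x,y in [("free tip",270,265),("free base",295,285),("coil end",205,270),("shank",220,290),("Ubottom",265,333),("joint",300,305)]:
    v=B_(x,y,.05)-ring;print(n,v@ex,v@ey)
f=np.load("w5.npz");c2={k:f[k] for k in("K","k1","pose")}
ring=B_(283,405,.05);print("w5 ring",ring)
for n,x,y in [("coil end",100,370),("shank",130,385),("U bottom",185,432),("joint",228,388),("U top",200,350)]:
    print(n,B_(x,y,.05)-ring)
f=np.load("w7.npz");im=f["im"];d=f["d"]
cv2.imwrite("pics/w7raw.png",im)
E
```

```text
[  20.3169 -101.2224] [ 53.1814 -18.0235]
free tip 9.21324677606218 23.909584006235498
free base 6.271296711428707 15.435233489793065
coil end 1.4399463207573646 39.644470962753225
shank -2.439732198105288 33.58215484607905
Ubottom -9.397768276865879 17.63279613062406
joint 1.4061850209462063 12.01572443015777
w5 ring [  28.4805 -150.3244]
coil end [ 7.887  39.9924]
shank [ 4.4569 33.2582]
U bottom [-6.131  20.8858]
joint [ 3.829  11.9702]
U top [12.5763 18.3607]
```

The shank is slanted, and its slope is bearing on the post's -x side (force -x,+y), so the free end is past; ease back a little while still pressing +x.

Emit:
arm_command:
  plan:
    - [0.4,-2,0.3,0,0,0,1]
    - [0.4,-2,0.3,0,0,0,1]
    - [0.4,-2,0.3,0,0,0,1]
    - [0,0,0,0,0,0,1]

```text
time: 8.78
tool_pos: [0.6983, 0.0021, 0.124]
tool_rot: [0.712, 0.636, 0.221, -0.2]
wrist_force: [-7.5, -5.6, -0.1]
grip_width: 0.021
grip_force: 62.3
```

```bash
python3 st.py; python3 look.py w8; cat > ring.py <<'E'
import sys
from pose import *
from scipy.optimize import minimize
# ring pose by matching projected ring outline (radii 9 and 13 mm, z=.05) to gradient; prints rel to post
f=np.load(sys.argv[1]+".npz");c2={k:f[k] for k in("K","k1","pose")}
g=cv2.cvtColor(f["im"],cv2.COLOR_BGR2GRAY).astype(np.float32)
gx,gy=cv2.Sobel(g,5,1,0),cv2.Sobel(g,5,0,1);P=np.array([49.4,-118.9])
lap=cv2.GaussianBlur(np.hypot(gx,gy),(0,0),.8)
th=np.linspace(0,2*np.pi,72,endpoint=False)
def sc(x,y):
    v=0
    for rad,sg in((9,1),(13,1)):
        for a in th:
            X=P[0]+x+rad*np.cos(a);Y=P[1]+y+rad*np.sin(a)
            u,w=w2pix(c2,[*bw(X,Y),.05]);iu,iw=int(round(u)),int(round(w))
            if 0<=iu<640 and 0<=iw<400: v+=lap[iw,iu]
    return v
best=sorted([(sc(x,y),x,y) for x in np.arange(-25,6,1.) for y in np.arange(-40,-20,1.)])[::-1][:5]
print(sys.argv[1],[(round(float(b[0])),b[1],b[2]) for b in best])
E
for w in w5 w6 w7 w8; do python3 ring.py $w; done
```

```text
8.7833 [0.6983 0.0021 0.124 ] F blower [-6.3984  6.7864] -0.11601801428614508 F tool [-5.326  -6.8036 -3.5145] 0.021001014368154713
moved blower [ 30.7606 -57.1462] lean err [-0.0048  0.0052  0.    ]
w5 [(15470, np.float64(-21.0), np.float64(-31.0)), (15254, np.float64(-21.0), np.float64(-30.0)), (15155, np.float64(-22.0), np.float64(-31.0)), (14854, np.float64(-20.0), np.float64(-30.0)), (14734, np.float64(-23.0), np.float64(-25.0))]
w6 [(20484, np.float64(-7.0), np.float64(-22.0)), (20214, np.float64(-19.0), np.float64(-21.0)), (20196, np.float64(-7.0), np.float64(-21.0)), (20063, np.float64(-6.0), np.float64(-22.0)), (19967, np.float64(-20.0), np.float64(-21.0))]
w7 [(20190, np.float64(-20.0), np.float64(-22.0)), (20167, np.float64(-7.0), np.float64(-22.0)), (19950, np.float64(-19.0), np.float64(-22.0)), (19798, np.float64(-20.0), np.float64(-21.0)), (19689, np.float64(-6.0), np.float64(-22.0))]
w8 [(21002, np.float64(-8.0), np.float64(-22.0)), (20916, np.float64(-7.0), np.float64(-22.0)), (20747, np.float64(-8.0), np.float64(-21.0)), (20691, np.float64(-7.0), np.float64(-21.0)), (19887, np.float64(-19.0), np.float64(-21.0))]
```

Emit:
arm_command:
  plan:
    - [0,-2,0,0,0,0,1]
    - [0,-2,0,0,0,0,1]
    - [0,-2,0,0,0,0,1]
    - [0,0,0,0,0,0,1]

```text
time: 9.17
tool_pos: [0.6921, 0.0046, 0.1239]
tool_rot: [0.711, 0.636, 0.222, -0.202]
wrist_force: [-6.9, -0.1, -2.6]
grip_width: 0.021
grip_force: 61.1
```

```bash
python3 st.py; python3 look.py w9
```

```text
9.1667 [0.6921 0.0046 0.1239] F blower [-0.8644  6.8026] -2.5768939367854853 F tool [-2.1898 -6.7909  1.6585] 0.0209959780568065
moved blower [ 32.5439 -50.7421] lean err [-0.0061  0.0008 -0.0007]
```

Emit:
arm_command:
  plan:
    - [0,-2,0,0,0,0,1]
    - [0,-2,0,0,0,0,1]
    - [0,0,0,0,0,0,1]

```text
time: 9.47
tool_pos: [0.6882, 0.0057, 0.1238]
tool_rot: [0.711, 0.636, 0.222, -0.203]
wrist_force: [-6.6, 0.4, -2.5]
grip_width: 0.021
grip_force: 61.0
```

```bash
python3 st.py; python3 look.py w10
```

```text
9.4667 [0.6882 0.0057 0.1238] F blower [-0.3303  6.5745] -2.533527103878308 F tool [-1.7284 -6.5615  1.9263] 0.021011922381293
moved blower [ 33.1749 -46.7067] lean err [-0.0061  0.0001 -0.0007]
```

Emit:
arm_command:
  plan:
    - [0,-2,0,0,0,0,1]
    - [0,-2,0,0,0,0,1]
    - [0,-2,0,0,0,0,1]
    - [0,-2,0,0,0,0,1]
    - [0,0,0,0,0,0,1]

```text
time: 9.93
tool_pos: [0.6819, 0.0063, 0.1245]
tool_rot: [0.712, 0.635, 0.224, -0.201]
wrist_force: [-3.2, 0.4, -3.3]
grip_width: 0.0211
grip_force: 59.7
```

```bash
python3 st.py
```

```text
9.9333 [0.6819 0.0063 0.1245] F blower [0.0025 3.262 ] -3.250022563759784 F tool [-1.863  -3.2586  2.6672] 0.021145625498843166
moved blower [ 33.0661 -40.4313] lean err [-0.0009  0.0003 -0.0005]
```

Emit:
arm_command:
  plan:
    - [0,-2,0,0,0,0,1]
    - [0,-2,0,0,0,0,1]
    - [0,0,0,0,0,0,1]

```text
time: 10.18
tool_pos: [0.6797, 0.0064, 0.126]
tool_rot: [0.712, 0.635, 0.226, -0.199]
wrist_force: [-1.5, 0.3, -2.3]
grip_width: 0.0213
grip_force: 58.9
```

```bash
python3 st.py; python3 look.py w11
```

```text
10.1833 [0.6797 0.0064 0.126 ] F blower [0.0903 1.5612] -2.2587236798545978 F tool [-1.221 -1.569  1.896] 0.021318966187588134
moved blower [ 32.8876 -38.1989] lean err [ 0.0039 -0.      0.0004]
```

Emit:
arm_command:
  plan:
    - [0,-2,0,0,0,0,1]
    - [0,-1.5,0,0,0,0,1]
    - [0,0,0,0,0,0,1]

```text
time: 10.48
tool_pos: [0.6753, 0.007, 0.1256]
tool_rot: [0.711, 0.635, 0.225, -0.2]
wrist_force: [0.6, 0.2, -0.5]
grip_width: 0.0212
grip_force: 59.0
```

```bash
python3 st.py; python3 look.py w12;python3 ring.py w11; python3 ring.py w12
```

```text
10.4833 [0.6753 0.007  0.1256] F blower [ 0.3001 -0.5232] -0.5089800483326662 F tool [-0.0463  0.5224  0.5898] 0.0211744423481221
moved blower [ 33.0416 -33.7939] lean err [ 0.0013 -0.0001  0.0002]
w11 [(18151, np.float64(-9.0), np.float64(-23.0)), (18125, np.float64(-10.0), np.float64(-23.0)), (18114, np.float64(-10.0), np.float64(-24.0)), (18022, np.float64(-9.0), np.float64(-24.0)), (17888, np.float64(-10.0), np.float64(-25.0))]
w12 [(18559, np.float64(-9.0), np.float64(-21.0)), (18522, np.float64(-9.0), np.float64(-22.0)), (18441, np.float64(-10.0), np.float64(-21.0)), (18325, np.float64(-9.0), np.float64(-23.0)), (18320, np.float64(-10.0), np.float64(-24.0))]
```

Emit:
arm_command:
  plan:
    - [0,0,-5,0,0,0,1]
    - [0,0,-5,0,0,0,1]
    - [0,0,-6,0,0,0,1]
    - [0,0,-6,0,0,0,1]
    - [0,0,-8,0,0,0,1]
    - [0,0,0,0,0,0,1]

```text
time: 11.03
tool_pos: [0.674, -0.0113, 0.1518]
tool_rot: [0.712, 0.635, 0.225, -0.199]
wrist_force: [-0.2, -0.2, -0.8]
grip_width: 0.0211
grip_force: 59.0
```

```bash
python3 st.py
```

```text
11.0333 [ 0.674  -0.0113  0.1518] F blower [-0.2433  0.1432] -0.7696220235725402 F tool [-0.6403 -0.1453  0.4909] 0.021108809785114924
moved blower [ 14.6932 -34.5892] lean err [0.0031 0.0007 0.0009]
```

Emit:
arm_command:
  plan:
    - [0,0,-20,0,0,0,1]
    - [0,0,-25,0,0,0,1]
    - [0,0,-25,0,0,0,1]
    - [0,0,0,0,0,0,1]
    - [0,0,0,0,0,0,1]

```text
time: 11.45
tool_pos: [0.6692, -0.0507, 0.2083]
tool_rot: [0.712, 0.635, 0.225, -0.199]
wrist_force: [-0.1, 0.1, -1.4]
grip_width: 0.0213
grip_force: 59.0
```

```bash
python3 st.py; python3 look.py w13; python3 ring.py w13; python3 - <<'E'
from pose import *
f=np.load("w13.npz");c2={k:f[k] for k in("K","k1","pose")}
for n,p in dict(ring_hooked=[*bw(49.4,-118.9-18),.05],post=[*bw(49.4,-118.9),.06],ring_start=[*bw(20,-101),.05]).items(): print(n,w2pix(c2,p))
E
```

```text
11.45 [ 0.6692 -0.0507  0.2083] F blower [0.1016 0.0888] -1.3835275988608609 F tool [-0.7093 -0.093   1.1919] 0.021284431575261293
moved blower [-24.9652 -34.2623] lean err [0.0031 0.0008 0.0007]
w13 [(14704, np.float64(1.0), np.float64(-24.0)), (14638, np.float64(1.0), np.float64(-23.0)), (14606, np.float64(1.0), np.float64(-22.0)), (14579, np.float64(1.0), np.float64(-28.0)), (14525, np.float64(1.0), np.float64(-21.0))]
ring_hooked (np.float64(314.8983903256498), np.float64(173.18419028849496))
post (np.float64(299.9258186384027), np.float64(170.03840293823728))
ring_start (np.float64(285.1273923432603), np.float64(195.77186866100385))
```

```bash
python3 - <<'E'
import numpy as np,cv2
im=cv2.cvtColor(np.load("w13.npz")["im"],cv2.COLOR_BGR2GRAY)[156:206,262:338]
ch=" .:-=+*#%@"
for r in im: print("".join(ch[min(9,int(v)*10//200)] for v in r))
E
```

```text
+*+++++++*++++++++++++++++++++++++++++++++++++++++*++*++++++++++++++++++++++
++++++++++++++++++++++++++++++++++++++++++++++++++++++++++++++++++++++++++++
++++++++++++++++++++++++++++++++++++++++++++++++++++++++++++++++++++++++++++
+=++===+=+=+++=====++==++++++=+==+=+==+=+===+=========+===+===+====+==+=====
============================================================================
============================================================================
----------------------------------------------------------------------------
------------------------------------------------:---------------------------
::::::::::::::::::::::::::::::::::::::::::::::::::::::::::::::::::::::::::::
:::::::--:::::::::-::::::::::::::::--:::-:::::::-::-:-:--:::::::::::::::::::
==++++=++++++++=+++=+=+++++++++++=++*****+++==++*+++=+++**+++++++++=--------
****#**##***###*###**#############%@@@@@@%#####%%#**+**#%%%########*==--==--
**+**#+*#****##**#***############%%@@@@@@@%##%%%*++**++**#%%#######*+=-=----
*#+=+#**#*#**#####*%#############%@@@@@@@@%##%#*+*#####*+*#%%######*+=-=----
*#+=+#**#*#**#####*###
[... 2049 characters left out ...]
------=
************************#*#*******+++*******+=======++++=+**********+-----==
###*******######******######**###*#########*****++==+++++*****######+=======
#####*#############*##############################+=++++=*##########+=======
*******************+*##***#*******###*##*****+**##+=++++=+++*##*##**+==-====
++=----=+++++++=----=+*+++++=----=+*++++==----==++==++++=---=**++++=-----==-
---------------------------------------------------=++++=-------------------
---------------------------------------------------=++++=-------------------
---------------------------------------------------=++++=-------------------
---------------------------------------------------=+++++-------------------
```

Hook confirmed: spring in line, ring at (315,173) exactly where a hooked ring projects. Return the puller.

```bash
python3 - <<'E'
from pose import *
p,r=cur();rows(line(p,r,[.4465,-.3130,.235],down(-.395),11),1)
E
```

```text
[[-19.9, -17.3, -17.1, -0.008, -0.055, 0.025, 1], [-21.2, -16.7, -16.1, -0.008, -0.055, 0.025, 1], [-22.4, -16.0, -15.0, -0.008, -0.056, 0.024, 1], [-23.7, -15.4, -13.8, -0.007, -0.055, 0.025, 1], [-24.7, -14.6, -12.6, -0.008, -0.055, 0.025, 1], [-25.8, -13.9, -11.4, -0.008, -0.055, 0.025, 1], [-26.7, -13.2, -10, -0.008, -0.055, 0.025, 1], [-27.5, -12.4, -8.6, -0.008, -0.055, 0.024, 1]]
[[-28.3, -11.7, -7.2, -0.008, -0.056, 0.025, 1], [-28.9, -10.9, -5.7, -0.008, -0.055, 0.025, 1], [-29.4, -10.2, -4.1, -0.008, -0.055, 0.025, 1]]
```

Emit:
arm_command:
  plan:
    - [-20,-17.3,-17,-0.008,-0.055,0.025,1]
    - [-21.2,-16.7,-16,-0.008,-0.055,0.025,1]
    - [-22.4,-16,-15,-0.008,-0.056,0.024,1]
    - [-23.7,-15.4,-13.8,-0.007,-0.055,0.025,1]
    - [-24.7,-14.6,-12.6,-0.008,-0.055,0.025,1]
    - [-25.8,-14,-11.4,-0.008,-0.055,0.025,1]
    - [-26.7,-13.2,-10,-0.008,-0.055,0.025,1]
    - [-27.5,-12.4,-8.6,-0.008,-0.055,0.024,1]

```text
time: 12.17
tool_pos: [0.5055, -0.2406, 0.2253]
tool_rot: [0.808, 0.583, 0.061, -0.057]
wrist_force: [-0.5, -0.8, -0.5]
grip_width: 0.0208
grip_force: 58.9
```

Emit:
arm_command:
  plan:
    - [-28.3,-11.7,-7.2,-0.008,-0.056,0.025,1]
    - [-29,-11,-5.7,-0.008,-0.055,0.025,1]
    - [-29.4,-10.2,-4,-0.008,-0.055,0.025,1]
    - [0,0,0,0,0,0,1]
    - [0,0,0,0,0,0,1]

```text
time: 12.58
tool_pos: [0.4458, -0.3121, 0.2332]
tool_rot: [0.832, 0.554, 0.0, -0.002]
wrist_force: [-0.5, 0.7, -1.0]
grip_width: 0.021
grip_force: 58.8
```

```bash
python3 look.py w14; python3 - <<'E'
from pose import *
p,r=cur();print(p,r.as_matrix()[:,2]);m=np.load("w14.npz");c2={k:m[k] for k in("K","k1","pose")}
print("mouth pix",w2pix(c2,[.4441,-.314,.1]),"tip",w2pix(c2,p+r.apply([-.002,-.0025,.106])))
rows(line(p,r,[.4465,-.3130,.235],down(-.395),1),1)
im=cv2.cvtColor(m["im"],cv2.COLOR_BGR2GRAY)[160:215,285:350]
ch=" .:-=+*#%@"
for q in im: print("".join(ch[min(9,int(v)*10//150)] for v in q))
E
```

```text
[ 0.4463 -0.3118  0.2333] [-0.0008  0.0032 -1.    ]
mouth pix (np.float64(317.3867202236349), np.float64(184.55501814004066)) tip (np.float64(315.70977888509486), np.float64(190.6857580803914))
[[-1.0, 0.7, -1.7, -0.002, -0.003, 0, 1]]
@%%#*+=++++====+=+==++=-::::::.:::::::::.:-=====+=+=++++++++#%%%%
@%%%*+===++=======+=+=-:.:::.:.:::::.::.:.:-=++==++=++++++++*%%%%
%%%%*==+=++=+======+==::::::::::::::::::::::====+++===++++++*#%%%
@@@%*==+=++==+=====+=-..:::.::::.::::::::.::-++===++++++++++*#%%%
@%%%#++++++==========:.:::::::::::::::::::::-=====+==+++++++*%%%%
@@@@%++++++++=+======:.:::::::.:::::::::::.::=+===+===++++++*%%%%
@@@@%*+++++++++=====-...:::::.::::::::::::.::-===++=+=+++++++%%%%
%@@@%*++++++++++++++:.::::::::::::::::::::::.-===++==++++++++#%%%
%%@%%*+++++++++++++=:.::.:.::.::::::::::.::::-=====+=++++++++#%%#
%%%%%*+++++++++++++-::.:::::::::::::::::.:::::=+=++++++++++++#%%%
%%%%%*++++++++++++=:...:.:::---=-===--::::.:::=++++++++++++++#%%%
@%@@@*++++++++++++-::.::::-=+++++++++=--::.:::=++++++++++++++#%%%
%@@@@*+++*+++++++=-::.::--=++++++++++=+==-::::-++++++++++++++#%%%
%@@@@*
[... 2065 characters left out ...]
**=-=----++*****************++*+****#%@@
***************************+=-=---=+****************+++++****%@@@
***************************==--=--=+***************+*++*+****#@@@
************+************+*+=--=--=+**********+*****++*******#%@@
************************+**=-==-=-=********************+*****#%@@
**************+************+=-=---=+*************************%@@@
************+++++++++++++++=====-==+**+++******************+*%@@@
************++======+=+===+======-=++++==++++++++++++*****+**#@@@
+***********++++**#*****+*****+++++*++===++++=======++**+++**@@@@
**************++@@@@%%%%@@@@@%%%%%%%%%############*##********@@@@
************++++%@%##%%@%%@@@@@@@@@@@@@@@@@@@@@@@@@@@#*******%@@@
```

Emit:
arm_command:
  plan:
    - [-0.7,1.6,10,-0.002,-0.003,0,1]
    - [0,0,15,0,0,0,1]
    - [0,0,20,0,0,0,1]
    - [0,0,25,0,0,0,1]
    - [0,0,25,0,0,0,1]
    - [0,0,12,0,0,0,1]
    - [0,0,6,0,0,0,1]
    - [0,0,0,0,0,0,1]

```text
time: 13.3
tool_pos: [0.4476, -0.3138, 0.1205]
tool_rot: [0.832, 0.555, -0.001, 0.0]
wrist_force: [0.6, -0.0, -0.3]
grip_width: 0.021
grip_force: 58.9
```

```bash
python3 st.py
```

```text
13.3 [ 0.4476 -0.3138  0.1205] F blower [ 0.0364 -0.617 ] -0.3202395993606163 F tool [0.2066 0.5828 0.3197] 0.021049212847277402
moved blower [-311.4249  156.228 ] lean err [ 0.0852  0.6083 -0.2723]
```

Emit:
arm_command:
  plan:
    - [0,0,2,0,0,0,1]
    - [0,0,0,0,0,0,1]
    - [0,0,0,0,0,0,-1]
    - [0,0,0,0,0,0,-1]
    - [0,0,0,0,0,0,-1]
    - [0,0,0,0,0,0,-1]
    - [0,0,0,0,0,0,-1]
    - [0,0,0,0,0,0,-1]

```text
time: 13.97
tool_pos: [0.4478, -0.315, 0.1203]
tool_rot: [0.832, 0.555, -0.001, 0.002]
wrist_force: [-0.7, -0.9, 0.2]
grip_width: 0.0856
grip_force: 0.0
```

Emit:
arm_command:
  plan:
    - [0,0,-20,0,0,0,-1]
    - [0,0,-30,0,0,0,-1]
    - [0,0,-35,0,0,0,-1]
    - [0,0,-40,0,0,0,-1]
    - [0,0,-20,0,0,0,-1]
    - [0,0,0,0,0,0,-1]

```text
time: 14.47
tool_pos: [0.4498, -0.3165, 0.2725]
tool_rot: [0.832, 0.555, 0.001, 0.008]
wrist_force: [0.4, -0.3, 1.0]
grip_width: 0.0855
grip_force: 0.0
```

```bash
python3 st.py; python3 look.py w15; python3 - <<'E'
from pose import *
m=np.load("w15.npz");c2={k:m[k] for k in("K","k1","pose")};d=m["d"]
top=w2pix(c2,[.4441,-.314,.164]);print(top,w2pix(c2,[.4441,-.314,.104]))
im=cv2.cvtColor(m["im"],cv2.COLOR_BGR2GRAY)
# points near the handle: world cloud with z>.12
u,v=np.meshgrid(np.arange(int(top[0])-25,int(top[0])+25),np.arange(int(top[1])-35,int(top[1])+25))
pts=np.array([pix2w(c2,a,b,depth=d[b,a]) for a,b in zip(u.ravel(),v.ravel()) if d[b,a]>0])
k=pts[(pts[:,2]>.155)&(pts[:,2]<.19)];print(len(k),k.mean(0),np.percentile(k,[2,50,98],axis=0))
# wheel orientation from top image
f=np.load("top0.npz")
for th in np.arange(0,90,5): pass
ti,td=read_camera("top");np.savez("top1.npz",im=ti,d=td)
g=cv2.cvtColor(ti,cv2.COLOR_BGR2GRAY);best=[]
for th in np.arange(0,90,3):
    s=[];a=np.radians(th)
    for q in range(4):
        for rr in range(26,64,3):
            x,y=-20+rr*np.cos(a+q*np.pi/2),61.5+rr*np.sin(a+q*np.pi/2)
            if x>10: continue
            U=w2pix(c,[*bw(x,y),.066]);s.append(g[int(round(U[1])),int(round(U[0]))])
    best.append((np.mean(s),th))
print(sorted(best)[:4],sorted(best)[-1], "wheel",bw(-20,61.5))
E
```

```text
14.4667 [ 0.4498 -0.3165  0.2725] F blower [-0.2919 -0.4852] 1.0215718532150948 F tool [-0.1536  0.5615 -1.0126] 0.08545096123965766
moved blower [-313.8613  153.7056] lean err [ 0.0985  0.6166 -0.2692]
(np.float64(309.8820829868954), np.float64(187.45247222302513)) (np.float64(310.4357759137071), np.float64(173.15720467716187))
523 [ 0.447  -0.3171  0.1637] [[ 0.4351 -0.329   0.156 ]
 [ 0.447  -0.3169  0.1642]
 [ 0.4583 -0.3059  0.1658]]
[(np.float64(186.11904761904762), np.int64(27)), (np.float64(191.5609756097561), np.int64(30)), (np.float64(198.1904761904762), np.int64(24)), (np.float64(200.325), np.int64(33))] (np.float64(215.73170731707316), np.int64(81)) wheel [0.473  0.0089]
```

Puller seated (handle top z 0.164), vanes at 27°+90k. Go to the wheel with fingers shut.

```bash
python3 - <<'E'
from pose import *
p,r=cur();w=np.array([*bw(-66,80),.14]);rd=down(np.arctan2(-yb[1],-yb[0]));print(w)
rows(line(p,r,w,rd,9),1)
E
```

```text
[ 0.4494 -0.0348  0.14  ]
[[28.8, -11.9, 13.8, 0, 0.001, -0.031, 1], [29.2, -10.9, 13.9, 0.001, 0, -0.032, 1], [29.5, -10.1, 13.9, 0, 0.001, -0.031, 1], [29.8, -9.1, 13.9, 0.001, 0, -0.031, 1], [30, -8.1, 13.9, 0, 0.001, -0.032, 1], [30.3, -7.2, 14.0, 0.001, 0, -0.031, 1], [30.5, -6.3, 13.9, 0, 0.001, -0.031, 1], [30.7, -5.3, 14.0, 0.001, 0, -0.032, 1]]
[[30.8, -4.3, 14.0, 0, 0.001, -0.031, 1]]
```

Emit:
arm_command:
  plan:
    - [28.8,-12,13.8,0,0.001,-0.031,1]
    - [29.2,-11,14,0.001,0,-0.032,1]
    - [29.5,-10,14,0,0.001,-0.031,1]
    - [29.8,-9,14,0.001,0,-0.031,1]
    - [30,-8,14,0,0.001,-0.032,1]
    - [30.3,-7.2,14,0.001,0,-0.031,1]
    - [30.5,-6.3,14,0,0.001,-0.031,1]
    - [30.7,-5.3,14,0.001,0,-0.032,1]

```text
time: 15.23
tool_pos: [0.4469, -0.0633, 0.1498]
tool_rot: [0.756, 0.655, -0.001, -0.003]
wrist_force: [0.4, 0.1, 0.4]
grip_width: -0.0002
grip_force: 0.0
```

Emit:
arm_command:
  plan:
    - [30.8,-4.3,14,0,0.001,-0.031,1]
    - [0,0,0,0,0,0,1]
    - [0,0,0,0,0,0,1]

```text
time: 15.48
tool_pos: [0.4467, -0.0323, 0.1358]
tool_rot: [0.745, 0.667, -0.002, -0.004]
wrist_force: [0.1, -0.5, -0.5]
grip_width: 0.0001
grip_force: 0.0
```

```bash
python3 - <<'E'
from pose import *
s=sense();p,r=cur();print(p,s["grip_width"],"blower",Rb.T@(p[:2]-t)*1000)
rows(line(p,r,[*bw(-66,80),.051],down(np.arctan2(-yb[1],-yb[0])),4),1)
c2=calibration("wrist");im,d=read_camera("wrist");g=cv2.cvtColor(im,6)
b=[]
for th in np.arange(0,90,3):
    q=[]
    for k in range(4):
        for rr in range(26,64,3):
            a=np.radians(th+90*k);x,y=-20+rr*np.cos(a),61.5+rr*np.sin(a)
            u,v=w2pix(c2,[*bw(x,y),.066])
            if 0<=u<639 and 0<=v<170: q.append(float(g[int(v),int(u)]))
    b.append((np.mean(q) if q else 0,len(q),th))
print(sorted(b)[:3],sorted(b)[-3:])
E
```

```text
[ 0.4467 -0.0323  0.1358] 9.872682769759725e-05 blower [-63.8925  83.0557]
[[-0.6, 0.9, 21.2, -0.002, -0.001, 0.001, 1], [-0.6, 0.9, 21.2, -0.002, 0, 0.001, 1], [-0.5, 0.9, 21.2, -0.002, -0.001, 0, 1], [-0.6, 0.8, 21.1, -0.002, -0.001, 0.001, 1]]
[(np.float64(118.67857142857143), 28, np.int64(36)), (np.float64(130.0), 27, np.int64(39)), (np.float64(151.1153846153846), 26, np.int64(42))] [(np.float64(185.2972972972973), 37, np.int64(18)), (np.float64(187.08333333333334), 36, np.int64(72)), (np.float64(187.93939393939394), 33, np.int64(69))]
```

Emit:
arm_command:
  plan:
    - [-0.6,0.9,21,-0.002,0,0.001,1]
    - [-0.6,0.9,21,-0.002,0,0.001,1]
    - [-0.5,0.9,21,-0.002,0,0,1]
    - [-0.6,0.8,21,-0.002,0,0.001,1]
    - [0,0,0,0,0,0,1]

```text
time: 15.95
tool_pos: [0.4493, -0.0373, 0.0511]
tool_rot: [0.748, 0.664, 0.001, -0.002]
wrist_force: [-0.7, 0.4, -0.9]
grip_width: -0.0
grip_force: 0.0
```

Emit:
arm_command:
  plan:
    - [0,10,0,0,0,0,1]
    - [0,14,0,0,0,0,1]
    - [0,18,0,0,0,0,1]
    - [0,18,0,0,0,0,1]
    - [0,8,-30,0,0,0,1]
    - [0,0,-40,0,0,0,1]
    - [0,0,-40,0,0,0,1]
    - [0,0,-30,0,0,0,1]

```text
time: 16.62
tool_pos: [0.5217, -0.0461, 0.2015]
tool_rot: [0.747, 0.665, 0.005, 0.005]
wrist_force: [0.6, -0.5, 1.8]
grip_width: 0.0003
grip_force: 0.0
```

```bash
cat > spin.py <<'E'
from pose import *
s=sense();print(s["time"],s["tool_pos"],s["wrist_force"])
fr=[]
for i in range(4):
    im,d=read_camera("top");fr.append(cv2.cvtColor(im,6).astype(float))
U=w2pix(c,[*bw(-20,61.5),.05]);x,y=map(int,U)
for k in range(1,4): print("wheel diff",np.abs(fr[k]-fr[k-1])[y-20:y+20,x-4:x+20].mean(),"ref",np.abs(fr[k]-fr[k-1])[y-20:y+20,x+50:x+74].mean())
def ang(g):
    b=[]
    for th in range(0,90,3):
        q=[]
        for k in range(4):
            for rr in range(26,64,3):
                a=np.radians(th+90*k);X,Y=-20+rr*np.cos(a),61.5+rr*np.sin(a)
                if X>5: continue
                u,v=w2pix(c,[*bw(X,Y),.066]);q.append(g[int(round(v)),int(round(u))])
        b.append((np.mean(q),th))
    return min(b)
print([ang(g) for g in fr],sense()["time"])
E
python3 spin.py
```

```text
16.6167 [ 0.5217 -0.0461  0.2015] [ 0.5979 -0.525   1.8155]
wheel diff 5.248958333333333 ref 1.4166666666666667
wheel diff 1.828125 ref 0.91875
wheel diff 3.0208333333333335 ref 1.0645833333333334
[(np.float64(67.45945945945945), 27), (np.float64(68.54054054054055), 27), (np.float64(68.1891891891892), 27), (np.float64(68.27027027027027), 27)] 16.8167
```

```bash
cat > spin2.py <<'E'
from pose import *
for i in range(8):
    tm=sense()["time"];c2=calibration("wrist");im,d=read_camera("wrist");g=cv2.cvtColor(im,6);b=[]
    for th in range(0,90,2):
        q=[];o=[]
        for k in range(4):
            for rr in range(26,64,2):
                X0,Y0=-20,61.5
                for dt,l in((0,q),(15,o),(-15,o)):
                    a=np.radians(th+dt+90*k);X,Y=X0+rr*np.cos(a),Y0+rr*np.sin(a)
                    if X>8: continue
                    u,v=w2pix(c2,[*bw(X,Y),.064])
                    if 0<=u<639 and 0<=v<399: l.append(float(g[int(v),int(u)]))
        b.append((np.mean(q)-np.mean(o) if q and o else 0,th,len(q)))
    print(round(tm,3),min(b))
print(w2pix(c2,[*bw(-20,61.5),.066]))
E
python3 spin2.py
```

```text
16.817 (np.float64(-56.53636363636363), 34, 55)
16.867 (np.float64(-55.346753246753224), 34, 55)
16.917 (np.float64(-54.84805194805196), 34, 55)
16.967 (np.float64(-55.77110389610391), 34, 55)
17.017 (np.float64(-55.5969155844156), 34, 55)
17.067 (np.float64(-56.0525974025974), 34, 55)
17.117 (np.float64(-54.56493506493504), 34, 55)
17.167 (np.float64(-55.3603896103896), 34, 55)
(np.float64(265.35271808134945), np.float64(136.43739648019113))
```

```bash
python3 - <<'E'
from pose import *
a=read_camera("wrist")[0].astype(float)
for _ in range(3): b=read_camera("wrist")[0].astype(float)
D=np.abs(a-b).mean(2);print("diff wheel",D[100:180,225:300].mean(),"elsewhere",D[20:80,400:500].mean())
im=cv2.resize(cv2.cvtColor(b.astype(np.uint8),6)[85:195,190:330],None,fx=.85,fy=.5,interpolation=cv2.INTER_AREA)
ch=" .:-=+*#%@"
for r in im: print("".join(ch[min(9,int(v)*10//256)] for v in r))
E
```

```text
diff wheel 3.5393888888888894 elsewhere 2.1558888888888887
........----------------=+*++++++=---::::-=++++=====+##******+=====*##******+====+********+======*******+===+++++++++++
........-===============+++++++++++++=-:::--+++===++++++++++++=++++++++++++++++++++++++++++++++++++++++++++++++++++++++
........-=============++=+=+++++++++++=-:::-=+++++++++++++++++++++++++++++++++++++++++++++++++++++++++++++++++++++++==-
........::::::::-----=+++++++++++++++++=-::::-=++++++++++++++++++++++++++++++++++++++++++++++++++++++++++++++=-::--::::
.........::::::::::-=======++===++++++++=-::::=++++++++++++++++++++++++++++++++++++++++++++++++++++++++++++++++=-::::::
........::::::::::-==================++++=-::::-=++++++++++++++++++++++++++++++++++++++++++++++++++++++++++++++==-:::::
:::::::::::::::::-=======================+=-::::-=+++++++++++++++++++++++++++++++++++++++++++++++++++++++++++++++=-::::
-::::::::::::::::===========================-::::-======+======++++++++++++++++++++++++++++++++++++++++++===++++++=-:::
---:::::::::::::-=============================-:::--=========================++++
[... 4858 characters left out ...]
::::::::::::::::::-==============================++++++*###*+######%###+---=*####*+=================
::::::::::::::::::::::::::::::::::::::::--====================================-==+++=*#**##+--=*#*++===================
:::::::::::::::::::::::::::::::::::::::::::--============================================+##+-==-======================
::::::::::::::::::::::::::::::::::::::::::::::--==========================================+*#+-:::::-==================
::::::::::::::::::::::::::::::::::::::::::::::::::---================================----::---:::::::--================
::::::::::-::-:::::::::::::::::::::::::::::::::::::::::--------==============------:::::::::::::::::::-================
```

```bash
python3 - <<'E'
from pose import *
p,r=cur();rd=down(np.arctan2(-yb[1],-yb[0]))
a=line(p,r,[*bw(-66,80),.13],rd,4);b=line(a[-1][0],rd,[*bw(-66,80),.05],rd,3)
rows(a+b[1:],1)
E
```

```text
[[0.4, -17.6, 16.2, 0.001, 0, -0.001, 1], [0.5, -17.7, 16.2, 0.002, -0.001, 0, 1], [0.5, -17.5, 16.2, 0.001, 0, -0.001, 1], [0.5, -17.6, 16.2, 0.002, -0.001, -0.001, 1], [0, 0, 26.7, 0, 0, 0, 1], [0, 0, 26.7, 0, 0, 0, 1], [0, 0, 26.6, 0, 0, 0, 1]]
```

Emit:
arm_command:
  plan:
    - [0.4,-17.6,16,0.001,0,-0.001,1]
    - [0.5,-17.6,16,0.002,0,0,1]
    - [0.5,-17.6,16,0.001,0,-0.001,1]
    - [0.5,-17.6,16,0.002,0,-0.001,1]
    - [0,0,27,0,0,0,1]
    - [0,0,27,0,0,0,1]
    - [0,0,27,0,0,0,1]
    - [0,0,0,0,0,0,1]

```text
time: 18.08
tool_pos: [0.4451, -0.0333, 0.0451]
tool_rot: [0.746, 0.666, -0.002, -0.005]
wrist_force: [-1.0, 0.3, -0.8]
grip_width: 0.0002
grip_force: 0.0
```

```bash
python3 st.py; python3 look.py s0
```

```text
18.0833 [ 0.4451 -0.0333  0.0451] F blower [0.1394 1.0043] -0.7789091527963162 F tool [ 0.1363 -0.9963  0.7897] 0.00022340683738175716
moved blower [-32.967  190.3492] lean err [-0.0099  0.607  -0.0032]
```

Emit:
arm_command:
  plan:
    - [0,8,0,0,0,0,1]
    - [0,8,0,0,0,0,1]
    - [0,8,0,0,0,0,1]
    - [0,8,0,0,0,0,1]
    - [0,8,0,0,0,0,1]

```text
time: 18.55
tool_pos: [0.4915, -0.0395, 0.0514]
tool_rot: [0.746, 0.666, 0.002, 0.001]
wrist_force: [-0.8, 0.0, -0.3]
grip_width: -0.0
grip_force: 0.0
```

```bash
python3 st.py; python3 look.py s1; python3 - <<'E'
import numpy as np,cv2
ch=" .:-=+*#%@"
for n in("s0","s1"):
    im=cv2.resize(cv2.cvtColor(np.load(n+".npz")["im"],6)[40:240,180:440],None,fx=.45,fy=.22,interpolation=cv2.INTER_AREA);print(n)
    for r in im: print("".join(ch[min(9,int(v)*10//256)] for v in r))
E
```

```text
18.55 [ 0.4915 -0.0395  0.0514] F blower [-0.047   0.8028] -0.3033397990024165 F tool [-0.0472 -0.8037  0.3009] -2.3583978098942057e-05
moved blower [-33.9548 143.5652] lean err [0.0029 0.6095 0.0011]
s0
:::::::::::::::::::::::::::::::::::::::::::::::::::::::::::::::::::::::::::::::::::::::::::::::::::::::::::::::::::::
:::::::::::::::::::::::::::::::::::::.:.:.:..:.:.::::...:..:...:..::......::.:.:.....:....::.:...::......:.:.::::.:::
......................:::::::::::::::::::::::::::-----===================================-----=-----------------:::::
.....................:==========+++++++++++++++*#%#+=+#%%%%%%%%%%%%%%%%%%%%%%%%%%%%%%%%%%%%%%%%%%%%%%%%%%%%%%%%%%#*++
.....................:=============++++++++++#%%%%%#+==#%%%%%%%%%%%%%%%%%%%%%%%%%%%%%%%%%%%%%%%%%%%%%%%%%%%%%%%%%%%%*
.....................:================++++*#%%%%%#***===*%%%%%%%%%%%%%%%%%%%%%%%%%%%%%%%%%%%%%%%%%%%%%%%%%%%%%%%%%%%%
......................==================+%%%%%%%%*****+==*%%%%%%%%%%%%%%%%%%%%%%%%#%%%%%%%%%%%%%##%%%%%%%%%%%%%##%%%%
......................-=================+##****+++==++=+++***++++==+*#
[... 8790 characters left out ...]
==============================================+#%*=----=+######################+======-::::. .:::::::-========
-====--================================================+#*--:::-==++*###############*+=======:::::. .:::::::=========
==-:::::-==================================================-::::-=====+###########*+=========::::: .:::::::-=========
::::::::::-=================================================--:::--====+**+*##**+------=====-::::. .:::::::==========
:::::::::::--================================================--::::-==========--:::::::-====:::::. .::::::-==========
:::::::::::-===--=======================================-----:::::::-======---:::::::::-====::::...:::::::-==========
```

```bash
cat > ang.py <<'E'
from pose import *
def ang(im,c2):
    g=cv2.cvtColor(im,6);b=[]
    for th in range(0,90,2):
        q=[];o=[]
        for k in range(4):
            for rr in range(26,64,2):
                for dt,l in((0,q),(15,o),(-15,o)):
                    a=np.radians(th+dt+90*k);X,Y=-20+rr*np.cos(a),61.5+rr*np.sin(a)
                    if X>5: continue
                    u,v=w2pix(c2,[*bw(X,Y),.064])
                    if 0<=u<639 and 0<=v<235: l.append(float(g[int(v),int(u)]))
        b.append((round(np.mean(q)-np.mean(o),1) if q and o else 0,th,len(q)))
    return sorted(b)[:2]
if __name__=="__main__":
    import sys
    for n in sys.argv[1:]:
        f=np.load(n+".npz");c2={k:f[k] for k in("K","k1","pose")}
        print(n,ang(f["im"],c2),"tcp px",w2pix(c2,(c2["pose"]@np.linalg.inv(np.array([[.0,.9536,.301,.0769],[1,0,0,-.0005],[0,.301,-.9536,-.1632],[0,0,0,1]])))[:3,3]),"hub",w2pix(c2,[*bw(-20,61.5),.068]))
E
python3 ang.py s0 s1
python3 - <<'E'
import sys;sys.path.insert(0,".")
from ang import *
for i in range(3):
    tm=sense()["time"];c2=calibration("wrist");im,_=read_camera("wrist");print(tm,ang(im,c2))
E
```

```text
s0 [(np.float64(-36.8), 24, 45), (np.float64(-33.8), 26, 43)] tcp px (np.float64(318.57775669194194), np.float64(236.69442680050224)) hub (np.float64(364.61643866407206), np.float64(173.13039917970355))
s1 [(np.float64(-60.9), 36, 43), (np.float64(-52.4), 34, 43)] tcp px (np.float64(318.57775669194194), np.float64(236.6944268005022)) hub (np.float64(271.93468839621494), np.float64(168.54123948835604))
18.6 [(np.float64(-61.9), 36, 43), (np.float64(-49.1), 34, 43)]
18.65 [(np.float64(-63.7), 36, 43), (np.float64(-46.2), 38, 42)]
18.7 [(np.float64(-64.9), 36, 42), (np.float64(-49.2), 34, 43)]
```

Emit:
arm_command:
  plan:
    - [0,6,0,0,0,0,1]
    - [0,6,0,0,0,0,1]
    - [0,0,0,0,0,0,1]

```text
time: 19.0
tool_pos: [0.5025, -0.0407, 0.0504]
tool_rot: [0.746, 0.666, 0.001, 0.0]
wrist_force: [-0.3, -0.3, -0.2]
grip_width: -0.0002
grip_force: 0.0
```

```bash
python3 st.py; cat > a3.py <<'E'
import sys
from ang import *
fr=[]
for i in range(int(sys.argv[1])):
    tm=sense()["time"];c2=calibration("wrist");im,_=read_camera("wrist");print(round(tm,3),ang(im,c2)[0]);fr.append(cv2.cvtColor(im,6).astype(float))
u,v=map(int,w2pix(c2,[*bw(-20,61.5),.06]))
print("diff wheel",[round(np.abs(a-b)[v-35:v+45,u-60:u+60].mean(),2) for a,b in zip(fr,fr[1:])])
E
python3 a3.py 4
```

```text
19.0 [ 0.5025 -0.0407  0.0504] F blower [-0.3052  0.2544] -0.18173614080562978 F tool [-0.3055 -0.2547  0.1808] -0.00016578926062677703
moved blower [-33.9284 132.5503] lean err [0.0016 0.6092 0.0006]
19.0 (np.float64(-41.2), 34, 43)
19.05 (np.float64(-39.7), 36, 42)
19.1 (np.float64(-44.0), 36, 42)
19.15 (np.float64(-45.1), 36, 42)
diff wheel [np.float64(5.63), np.float64(4.71), np.float64(3.58)]
```

```bash
cat > pol.py <<'E'
import sys
from pose import *
ch=" .:-=+*#%@"
def pol(im,c2,z=.066):
    g=cv2.cvtColor(im,6).astype(np.float32);out=[]
    for rr in (30,38,46,54,62):
        s=""
        for th in range(70,300,3):
            a=np.radians(th);u,v=w2pix(c2,[*bw(-20+rr*np.cos(a),61.5+rr*np.sin(a)),z])
            s+=ch[min(9,int(g[int(round(v)),int(round(u))]*10//256))] if 0<=u<639 and 0<=v<399 else "?"
        out.append(s)
    return out
if __name__=="__main__":
    for n in sys.argv[1:]:
        if n=="live": c2=calibration("wrist");im=read_camera("wrist")[0];print(sense()["time"])
        else: f=np.load(n+".npz");c2={k:f[k] for k in("K","k1","pose")};im=f["im"];print(n)
        print("\n".join(pol(im,c2)))
E
python3 pol.py s0 s1 live live live
```

```text
s0
%%%%%%%%%%%%----%%%%%%%#%=+#*==#%%###%#%#%#===%%##%%%%%%%%%%%%%%%%%%%%%%%%%%%
%%%%%%%%%%%%%---#%==================+======#==##%%%%%%%%%%%%%%%%%%%%%%%%%%%%%
%%%%%%%%%%%%%%--##======-:. :::   ++++++=+++*+##%%%%%%%%%%%%%%%%%%%%%%%%%%%%%
%%%%%%%%%%%%%#-:-=======  :: .::   ===+=++++++=#==+=+===+==:::---  .:=*#%%%%%
%%%%%%%##+==::::-=::::::   :: ..    ++++++=++++%+=====:::::-... .......  .:::
s1
%%%%%%%%%%%%%%#-%%##*=========================#%+---###%%%%%%%%%%%%%%%%%%%%%%
%%%%%%%%%%%%%%%+#%==============================:::=##%####%%%%%%%%%%%%%%%%%%
%%%%%%%%%%%%%%%=============================:::-::===######%%%%%%%%%%%%%%%%%%
%%%%%%###**+=:::-=::::=-::::::::::::::::  .:: .::-====######%%%%%%%%%%%%%%%%%
++++++++++=-:::::=:::::-==-:::::::::--:   :: ::.  ::::::=======+=--=+**##%%%+
19.25
%%%%%%%%%%%%%%%+%%#===========================++:---=##%%%%%%%%%%%%%%%%%%%%%%
%%%%%%%%%%%%%%%#%%=++==========================-:::-==+%%%%%%%%%%%%%%%%%%%%%%
%%%%%%%%%%%%%##=#+=======+=====================-:::====##%##%%%%%%%%%%%%%%%%%
%%%%#*+++++=::::-=::::::::==::::::::::::::::  ::: .:===*###%%%%%%%%%%%%%%%
[... 172 characters left out ...]
%%%%%%%%#%%+++=====================-====-:::==++%%%%%%%%%%%%%%%%%%%%%%
%%%%%%%%%%%%%##=#*====+==+=====================-:::====#####%%%%%%%%%%%%%%%%%
%%%%#+++++==::::-=::::::::==::::::::::::::::  ::: .:===*##%%%%%%%%%%%%%%%%%%%
++++++++++=::::::-:::::::::===-:::::-:---:   :: .:: :::::======++==%%%%%%%%%+
19.35
%%%%%%%%%%%%%%%-%%#===========================++:---=##%%%%%%%%%%%%%%%%%%%%%%
%%%%%%%%%%%%%%%#%%=+===========================-:::==++%%%%%%%%%%%%%%%%%%%%%%
%%%%%%%%%%%%%##=#+====+==+======================:::====##%##%%%%%%%%%%%%%%%%%
%%%%#++++++=::::-=::::::::==:::::::::::::::.  ::: .:===*####%%%%%%%%%%%%%%%%%
++++++++++=::::::=::::::::-==+--::::--::::   :: .:: :::::======++==%%%%%%%%%+
```

```bash
cat > hm.py <<'E'
from pose import *
tm=sense();c2=calibration("wrist");im,d=read_camera("wrist")
K=c2["K"];k=c2["k1"];vv,uu=np.mgrid[0:400,0:640]
pts=np.stack([uu.ravel(),vv.ravel()],1).astype(np.float32)
n=cv2.undistortPoints(pts[:,None],K,np.array([k,0,0,0.]))[:,0]
D=d.ravel();ok=D>0;C=np.stack([n[:,0]*D,-n[:,1]*D,-D],1)[ok]
W=C@c2["pose"][:3,:3].T+c2["pose"][:3,3]
b=(W[:,:2]-t)@Rb*1000;z=W[:,2]*1000
print("t",tm["time"],"tcp blower",Rb.T@(tm["tool_pos"][:2]-t)*1000,tm["tool_pos"][2])
H=np.full((40,40),-1.)
ix=((b[:,0]+100)//4).astype(int);iy=((140-b[:,1])//4).astype(int)
m=(ix>=0)&(ix<40)&(iy>=0)&(iy<40)
np.maximum.at(H,(iy[m],ix[m]),z[m])
for j,r in enumerate(H): print("%4d "%(138-4*j)+"".join("  ?" if v<0 else ("%3d"%min(v,999)) for v in r[:34]))
E
python3 hm.py
```

```text
t 19.35 tcp blower [-65.7618  28.0747] 0.04998970056937569
 138  13 13 13 13 14 13 13 13 13 13 12  ?  ?  ?  ?  ?  ?  ?  ?  ?  ?  ?  ?  ?  ?  ?  ? 13 13 13105105102 76
 134  13 12 13 13 13 13 13 13  ?  ?  ?  ?  ?  ?  ?  ?  ? 36 35 36 35 35  ?  ?  ?  ?  ?  ?  ? 13 13 13 13 13
 130  13 13 13 13 14 13 13 13  ?  ?  ?  ?  ? 36 37 36 37 37 37 37 37 37 37 37 37 36  ?  ?  ?  ? 13 13 13 13
 126  13 13 13 13 13 13  ?  ?  ?  ?  ? 35 36 37 37 37 37 37 38 37 37 37 37 37 37 37 37 36 36  ?  ? 13 13 13
 122  13 13 13 13 13  ?  ?  ?  ?  ? 36 60 37 37 37 37 37 38 37 37 37 37 37 37 37 37 37 37 37 38  ?  ? 12 13
 118  12 13 13 14  ?  ?  ?  ?  ? 37 37 67 67 37 37 37 37 37 37 37 37 37 37 37 37 38 37 37 37 37 37 36  ?  ?
 114  13 13 13 13  ?  ?  ? 36 37 37 37 66 67 62 37 37 37 37 37 37 38 37 37 38 37 37 38 38 37 37 37 37 35  ?
 110  13 13 13  ?  ?  ?  ? 37 37 37 37 37 67 67 37 38 37 37 37 37 38 37 37 37 37 37 37 37 37 37134 37 37 36
 106  13 14  ?  ?  ? 35 37 37 37 38 37 37 67 67 66 37 37 37 37 37 37 37 37 38 37 37 38 37 37 37138138 37 37
 102  13 12  ?  ?  ? 37 37 37 38 37 37 38 37 67 67 37 38 37 37 37 37 
[... 2578 characters left out ...]
8 37 37 37 37 37 37 37 37 37 38 66 67 37139145148 13
   2  13 13 13 13 13 14134133128128161164125 37 37 37 37 37 37 37 37 37 37 37 37 37 37 37 37 35140145148143
  -2  14 13 14 13 13 13140140126127161162 36 36 37 38 37 37 37 37 38 37 38 38 37 37 37 37 13 13140145147 13
  -6  31 31 13 14 13 13144145145157145145 13  ?  ? 37 37 37 37 37 37 37 37 37 36 12 12 13 13 13140145147144
 -10  43 44 36 13 13 13148149155158158158 13 13 13 13 41 41  ? 12 13 13 13 13 13 13 13 13 13 13140145147 13
 -14  43 43 43 41 41 40148148147158159159 14 13 13 40 41 41 41 41 41 41 41 41 41 13 13 13 13 13140146147144
 -18  43 43 43 41 41 41 41 42 41158161161 41 41 40 41 41 41 41 41 41 41 41 41 41 14 13 13 13 13140146147145
```

The height map shows the vane (207°) resting on the back of the finger: the wheel turns freely but the next vane ran into the finger. Flick the other way, gently, and lift at once.

Emit:
arm_command:
  plan:
    - [0,-6,0,0,0,0,1]
    - [0,-9,0,0,0,0,1]
    - [0,-11,0,0,0,0,1]
    - [0,-11,0,0,0,0,1]
    - [0,-9,-32,0,0,0,1]
    - [0,0,-41,0,0,0,1]
    - [0,0,-41,0,0,0,1]
    - [0,0,-30,0,0,0,1]

```text
time: 20.07
tool_pos: [0.4552, -0.0355, 0.1972]
tool_rot: [0.746, 0.666, 0.002, 0.001]
wrist_force: [0.6, -1.0, -0.2]
grip_width: -0.0003
grip_force: 0.0
```

```bash
python3 a3.py 8
```

```text
20.067 (np.float64(-43.3), 28, 54)
20.117 (np.float64(-48.6), 28, 54)
20.167 (np.float64(-41.1), 26, 55)
20.217 (np.float64(-41.8), 26, 55)
20.267 (np.float64(-42.5), 26, 55)
20.317 (np.float64(-43.7), 26, 55)
20.367 (np.float64(-43.3), 26, 55)
20.417 (np.float64(-44.9), 26, 55)
diff wheel [np.float64(19.64), np.float64(2.57), np.float64(13.18), np.float64(11.78), np.float64(7.91), np.float64(4.83), np.float64(2.54)]
```

```bash
cat > va.py <<'E'
import sys
from pose import *
vv,uu=np.mgrid[0:400,0:640];pts=np.stack([uu.ravel(),vv.ravel()],1).astype(np.float32)
def va():
    tm=sense()["time"];c2=calibration("wrist");im,d=read_camera("wrist")
    n=cv2.undistortPoints(pts[:,None],c2["K"],np.array([c2["k1"],0,0,0.]))[:,0]
    D=d.ravel();ok=D>0;W=np.stack([n[:,0]*D,-n[:,1]*D,-D],1)[ok]@c2["pose"][:3,:3].T+c2["pose"][:3,3]
    b=(W[:,:2]-t)@Rb*1000-[-20,61.5];z=W[:,2]*1000;rr=np.hypot(*b.T)
    m=(z>45)&(z<74)&(rr>26)&(rr<64);a=np.degrees(np.arctan2(b[m,1],b[m,0]))
    h=np.exp(4j*np.radians(a)).mean();return round(tm,3),round(np.degrees(np.angle(h))/4%90,1),round(abs(h),2),int(m.sum())
for i in range(int(sys.argv[1])): print(va())
E
python3 va.py 6
```

```text
(20.467, np.float64(31.0), np.float64(0.99), 634)
(20.517, np.float64(31.0), np.float64(0.99), 645)
(20.567, np.float64(31.0), np.float64(0.99), 635)
(20.617, np.float64(31.0), np.float64(0.99), 634)
(20.667, np.float64(31.0), np.float64(0.99), 630)
(20.717, np.float64(31.0), np.float64(0.99), 629)
```

Emit:
arm_command:
  plan:
    - [0,-5,38,0,0,0,1]
    - [0,0,38,0,0,0,1]
    - [0,0,38,0,0,0,1]
    - [0,0,36,0,0,0,1]
    - [0,0,0,0,0,0,1]
    - [0,0,0,0,0,0,1]

```text
time: 21.27
tool_pos: [0.4489, -0.0342, 0.0425]
tool_rot: [0.746, 0.666, -0.001, -0.003]
wrist_force: [0.4, -0.1, 0.2]
grip_width: -0.0001
grip_force: 0.0
```

```bash
python3 st.py; python3 va.py 2
```

```text
21.2667 [ 0.4489 -0.0342  0.0425] F blower [-0.0267 -0.3905] 0.16956913818094937 F tool [-0.0263  0.3896 -0.1717] -0.00014475091390365807
moved blower [-33.4286 186.5515] lean err [-0.0051  0.608  -0.0015]
(21.267, np.float64(32.0), np.float64(0.89), 3482)
(21.317, np.float64(31.7), np.float64(0.92), 3239)
```

Emit:
arm_command:
  plan:
    - [0,8,0,0,0,0,1]
    - [0,8,0,0,0,0,1]
    - [0,8,0,0,0,0,1]
    - [0,6,0,0,0,0,1]

```text
time: 21.7
tool_pos: [0.4829, -0.0386, 0.0457]
tool_rot: [0.746, 0.666, 0.002, 0.001]
wrist_force: [-0.1, -0.5, 0.4]
grip_width: 0.0001
grip_force: 0.0
```

```bash
python3 st.py; python3 va.py 3
```

```text
21.7 [ 0.4829 -0.0386  0.0457] F blower [-0.4917  0.0414] 0.35680625832081686 F tool [-0.4913 -0.0401 -0.3576] 5.9536028036507754e-05
moved blower [-34.017  152.2377] lean err [0.0038 0.6097 0.0014]
(21.7, np.float64(30.8), np.float64(0.98), 3430)
(21.75, np.float64(30.9), np.float64(0.98), 3402)
(21.8, np.float64(29.9), np.float64(0.98), 3406)
```

Emit:
arm_command:
  plan:
    - [0,6,0,0,0,0,1]
    - [0,6,0,0,0,0,1]

```text
time: 22.02
tool_pos: [0.492, -0.0383, 0.0446]
tool_rot: [0.746, 0.666, 0.001, -0.002]
wrist_force: [-3.0, 4.1, 7.6]
grip_width: -0.0002
grip_force: 3.3
```

```bash
python3 st.py; python3 va.py 10
```

```text
22.0167 [ 0.492  -0.0383  0.0446] F blower [3.7466 3.3964] 7.6279343324088265 F tool [ 3.7786 -3.4156 -7.6035] -0.00022995512849365642
moved blower [-32.661  143.2622] lean err [-0.0018  0.6063 -0.0015]
(22.017, np.float64(40.2), np.float64(0.99), 3494)
(22.067, np.float64(41.3), np.float64(0.99), 3483)
(22.117, np.float64(40.8), np.float64(0.99), 3483)
(22.167, np.float64(40.5), np.float64(0.99), 3506)
(22.217, np.float64(40.4), np.float64(0.99), 3500)
(22.267, np.float64(40.3), np.float64(0.99), 3501)
(22.317, np.float64(40.3), np.float64(0.99), 3495)
(22.367, np.float64(40.2), np.float64(0.99), 3511)
(22.417, np.float64(40.2), np.float64(0.99), 3487)
(22.467, np.float64(40.2), np.float64(0.99), 3497)
```

The fingertip was only scraping the vane tops (upward 7.6 N at TCP z 0.045): the real tips are about 20 mm higher than assumed. Go back, lower.

Emit:
arm_command:
  plan:
    - [0,0,-20,0,0,0,1]
    - [0,-20,-5,0,0,0,1]
    - [0,-22,0,0,0,0,1]
    - [0,0,15,0,0,0,1]
    - [0,0,14,0,0,0,1]
    - [0,0,8,0,0,0,1]
    - [0,0,0,0,0,0,1]
    - [0,0,0,0,0,0,1]

```text
time: 23.18
tool_pos: [0.45, -0.0345, 0.0314]
tool_rot: [0.746, 0.666, 0.0, -0.001]
wrist_force: [0.3, 0.6, 1.3]
grip_width: -0.0003
grip_force: 0.0
```

```bash
python3 st.py; python3 va.py 2; python3 -c "
from pose import *
print(Rb.T@(sense()['tool_pos'][:2]-t)*1000)"
```

```text
23.1833 [ 0.45   -0.0345  0.0314] F blower [ 0.6268 -0.1905] 1.2523044399438403 F tool [ 0.6295  0.1886 -1.2512] -0.00034129570355190557
moved blower [-33.627 185.358] lean err [-0.0016  0.6087 -0.0003]
(23.183, np.float64(40.0), np.float64(0.79), 4855)
(23.233, np.float64(39.9), np.float64(0.79), 4795)
[-65.8874  78.3101]
```

Emit:
arm_command:
  plan:
    - [5,10,0,0,0,0,1]
    - [5,12,0,0,0,0,1]
    - [0,12,0,0,0,0,1]
    - [0,12,0,0,0,0,1]
    - [0,12,0,0,0,0,1]
    - [0,4,-38,0,0,0,1]
    - [0,0,-41,0,0,0,1]
    - [0,0,-41,0,0,0,1]

```text
time: 23.95
tool_pos: [0.5138, -0.0316, 0.1531]
tool_rot: [0.746, 0.666, 0.0, -0.001]
wrist_force: [1.4, -0.6, 0.2]
grip_width: -0.0001
grip_force: 0.0
```

```bash
python3 va.py 16
```

```text
(23.95, np.float64(55.1), np.float64(0.99), 1106)
(24.0, np.float64(64.5), np.float64(0.99), 1031)
(24.05, np.float64(73.7), np.float64(0.99), 1050)
(24.1, np.float64(82.7), np.float64(0.99), 1048)
(24.15, np.float64(1.5), np.float64(0.99), 1045)
(24.2, np.float64(10.0), np.float64(0.99), 1050)
(24.25, np.float64(18.2), np.float64(0.99), 1025)
(24.3, np.float64(26.1), np.float64(0.99), 1013)
(24.35, np.float64(33.8), np.float64(0.99), 1021)
(24.4, np.float64(41.2), np.float64(0.99), 1031)
(24.45, np.float64(48.4), np.float64(0.99), 1105)
(24.5, np.float64(55.4), np.float64(0.99), 1113)
(24.55, np.float64(62.2), np.float64(0.99), 1117)
(24.6, np.float64(68.8), np.float64(0.99), 1111)
(24.65, np.float64(75.1), np.float64(0.99), 1105)
(24.7, np.float64(81.3), np.float64(0.99), 1084)
```

```bash
python3 -c "
from workcell import *
print(close_job())"
```

```text
the job is handed in; nothing more can be done
None
```

I hooked the spring on the post, stood the puller back in its stand, and flicked the fan wheel, which coasted untouched at about 3.2 slowing to 2.1 rad/s for over 0.7 s; the job is handed in, but no verdict came back.

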